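# Fit a handle end piece to a serving board and trace its joint

## Task

Get the serving board ready for gluing: put the loose turned feet that lie on it into the wooden tray, then set the dark end piece with the raised handle down over the two dowels until it lies flush in the board's corner notch. Then take the sprung stylus from its block and, slowly (under 5 cm a second) and with its tip resting on the wood, follow the whole L-shaped joint between end piece and board, (as seen from the robot) from the long leg's outer end at the board's right edge, round the corner, to the short leg's outer end at the board's near edge, and stand the stylus back in its block. Do not drag the tip over the wood away from the joint and do not knock the glue bottle over.

Things in the scene. Friction and masses are not known exactly. Their poses are not given: they have to be found in the camera images.
- board: pale striped serving board 240 (x) x 260 (y) x 36 mm, fixed; origin centre of underside, x away from robot, y left. Front right corner: stepped notch, x -120 to -45, y -130 to 70, floor 18 mm up; in it two upright dowels, 12 mm diameter, tapered tops, 140 mm apart along y, reaching 30 mm above the notch floor. A 22 mm high wooden stop lies along the far edge
- seat (a point): where the end piece's origin belongs: on the notch floor, midway between the two dowels, (-83.75, -31.25, 18) mm in the board's frame, axes as the board's
- endpiece: dark slab 72.5 (x) x 197.5 (y) x 18 mm, 0.22 kg, two 16 mm through holes at y -70 and +70 mm; raised handle on top: bar along y, 90 mm long, 18 mm wide (x), from z 40 to 60 mm, on posts at y -34 and +34. Origin centre of underside, z up. Fits its notch either way round with 2 mm play; its top is then level with the board's
- tray: open wooden tray 200 (x) x 140 (y) x 35 mm high with 5 mm walls and floor, fixed; origin at the centre of its underside
- block: wooden block 64 x 64 x 65 mm high, fixed, with a square well 28 mm wide from its top down to 4 mm above the bench, in which the stylus stands; origin at the centre of its underside
- stylus: sprung stylus, standing upright. Origin: underside of its brass collar (42 mm diameter, 6 mm thick), which rests on the block's top. Above it a black square handle 22 x 22 mm, from 6 to 70 mm; below it a steel shaft 18 mm in diameter, then the nib, lowest point 58 mm below the origin. z up along the handle; x, y square to its faces
- tip (a point): lowest point of the stylus's ball nib (9 mm ball); 58 mm below the stylus's origin when not pressed; it springs up into the shaft by up to 12 mm, with 0.6 to 1.8 N
- glue: yellow glue bottle, 60 mm across, 150 mm high; bystander
- seam0 (a point): point 0 of the joint to trace (start: 10 mm in from the board's right edge), on the board's top surface, at the middle of the 2.5 mm gap
- seam1 (a point): point 1 of the joint to trace (2nd point), on the board's top surface, at the middle of the 2.5 mm gap
- seam2 (a point): point 2 of the joint to trace (3rd point), on the board's top surface, at the middle of the 2.5 mm gap
- seam3 (a point): point 3 of the joint to trace (4th point), on the board's top surface, at the middle of the 2.5 mm gap
- seam4 (a point): point 4 of the joint to trace (the corner of the L), on the board's top surface, at the middle of the 2.5 mm gap
- seam5 (a point): point 5 of the joint to trace (6th point, on the short leg), on the board's top surface, at the middle of the 2.5 mm gap
- seam6 (a point): point 6 of the joint to trace (finish: 8 mm in from the board's near edge), on the board's top surface, at the middle of the 2.5 mm gap
- foot0: turned foot of dark wood with a small brass insert: disc of 26 mm diameter, 16 mm high, origin at the centre of its underside; three to five are present (the others are None)
- foot1: turned foot of dark wood with a small brass insert: disc of 26 mm diameter, 16 mm high, origin at the centre of its underside; three to five are present (the others are None)
- foot2: turned foot of dark wood with a small brass insert: disc of 26 mm diameter, 16 mm high, origin at the centre of its underside; three to five are present (the others are None)
- foot3: turned foot of dark wood with a small brass insert: disc of 26 mm diameter, 16 mm high, origin at the centre of its underside; three to five are present (the others are None)
- foot4: turned foot of dark wood with a small brass insert: disc of 26 mm diameter, 16 mm high, origin at the centre of its underside; three to five are present (the others are None)
Not all that is in view belongs to the job. Leave any grey or orange look-alike of the foot3 alone.

How it is judged:
On the way, in this order (a step that is already met when the one before it is completed fails the run):
1. every foot lies in the tray (x of foot0 in the frame of tray between -0.095 and 0.095 m and y of foot0 in the frame of tray between -0.065 and 0.065 m and z of each of foot0, foot1, foot2, foot3, foot4 in the frame of tray below 0.05 m and linear speed of each of foot0, foot1, foot2, foot3, foot4 below 0.05 m/s and x of foot1 in the frame of tray between -0.095 and 0.095 m and y of foot1 in the frame of tray between -0.065 and 0.065 m and x of foot2 in the frame of tray between -0.095 and 0.095 m and y of foot2 in the frame of tray between -0.065 and 0.065 m and x of foot3 in the frame of tray between -0.095 and 0.095 m and y of foot3 in the frame of tray between -0.065 and 0.065 m and x of foot4 in the frame of tray between -0.095 and 0.095 m and y of foot4 in the frame of tray between -0.065 and 0.065 m), for 0.2 s.
2. the end piece is down over both dowels, flush, and let go (horizontal distance between endpiece and seat below 0.004 m and z of endpiece in the frame of seat below 0.003 m and angle between the y axis of endpiece and the y axis of board, either way round below 0.05 rad and angle between endpiece's own z axis and vertical below 0.05 rad and contact force between the fingers and endpiece below 0.2 N and linear speed of endpiece below 0.02 m/s), for 0.2 s.
3. tip on the wood at seam point 0, within 7 mm, moving slower than 6 cm/s (horizontal distance between tip and seam0 below 0.007 m and z of tip in the frame of seam0 below 0.003 m and linear speed of stylus below 0.06 m/s), for 0.12 s.
4. tip on the wood at seam point 1, within 7 mm, moving slower than 6 cm/s (horizontal distance between tip and seam1 below 0.007 m and z of tip in the frame of seam1 below 0.003 m and linear speed of stylus below 0.06 m/s), for 0.12 s.
5. tip on the wood at seam point 2, within 7 mm, moving slower than 6 cm/s (horizontal distance between tip and seam2 below 0.007 m and z of tip in the frame of seam2 below 0.003 m and linear speed of stylus below 0.06 m/s), for 0.12 s.
6. tip on the wood at seam point 3, within 7 mm, moving slower than 6 cm/s (horizontal distance between tip and seam3 below 0.007 m and z of tip in the frame of seam3 below 0.003 m and linear speed of stylus below 0.06 m/s), for 0.12 s.
7. tip on the wood at seam point 4, within 7 mm, moving slower than 6 cm/s (horizontal distance between tip and seam4 below 0.007 m and z of tip in the frame of seam4 below 0.003 m and linear speed of stylus below 0.06 m/s), for 0.12 s.
8. tip on the wood at seam point 5, within 7 mm, moving slower than 6 cm/s (horizontal distance between tip and seam5 below 0.007 m and z of tip in the frame of seam5 below 0.003 m and linear speed of stylus below 0.06 m/s), for 0.12 s.
9. tip on the wood at seam point 6, within 7 mm, moving slower than 6 cm/s (horizontal distance between tip and seam6 below 0.007 m and z of tip in the frame of seam6 below 0.003 m and linear speed of stylus below 0.06 m/s), for 0.12 s.
At the end, for the whole second after the job is handed in: Every foot that is present lies in the tray; the end piece is over both dowels within 4 mm of its place, within 3 mm of flush and square to 3 degrees; the stylus stands upright in its block with its collar on the block's top (within 4 mm); all at rest (all of step 1 and horizontal distance between endpiece and seat below 0.004 m and z of endpiece in the frame of seat below 0.003 m and angle between the y axis of endpiece and the y axis of board, either way round below 0.05 rad and angle between endpiece's own z axis and vertical below 0.05 rad and horizontal distance between stylus and block below 0.009 m and z of stylus in the frame of block below 0.069 m and angle between stylus's own z axis and vertical below 0.1 rad and linear speed of stylus below 0.03 m/s); the robot touches nothing.
It fails at once if the stylus tip touches the board's top or the end piece more than 12 mm from the joint (x of tip in the frame of board between -0.118 and 0.118 m and y of tip in the frame of board between -0.128 and 0.128 m and z of tip in the frame of board between 0.02 and 0.0375 m and not ((x of tip in the frame of board between -0.05825 and -0.03425 m and y of tip in the frame of board below 0.08075 m) or (y of tip in the frame of board between 0.05675 and 0.08075 m and x of tip in the frame of board below -0.03425 m))).
It fails at once if the glue bottle is knocked over (angle between glue's own z axis and vertical above 0.5 rad).
Of foot0, foot1, foot2, foot3, foot4 only 3 to 5 are there at a start; the rules pass over those that are not, and their reading is None.
At some moment in a run one of foot0, foot1, foot2, foot3, foot4, endpiece may be knocked a few centimetres aside while the robot is not near it.
It also fails if it takes over 210 s, if anything falls off the work surface, if the arm or the gripper's body presses on something with over 40 N, if the wrist force passes 120 N, or if a joint passes its speed limit or range.

## Robot

A 7-joint arm with a two-finger parallel gripper is mounted at the origin on the work surface. World frame = base frame: x ahead of the robot, y to its left, z up, the work surface at z = 0. Lengths are in m, angles in rad, forces in N, time in s.
With the tool pointing down it reaches from about 0.425 to 0.925 m from the base axis. Payload 6.8 kg.
Tool frame: the origin (TCP) lies at the very end of the fingers, on their centre line; the grasp point (between the pads) lies bot.grip_depth behind it (bot.grip_depth is the distance from the TCP to the grasp point, in m); z points along the fingers, y is the line along which they close (so a half turn about z gives the same grasp; the last joint's range is limited). The gripper opens to 85 mm and grips with 20 to 120 N. Pads are 22 mm wide; open, the fingers measure 114 mm over their backs; the gripper's body (76 mm by 85 mm) begins 54 mm behind the grasp point. The pads swing forward as they close: fully open they stand 13 mm farther back than shut.
Start: joints at [-0.108, 0.477, 0.022, 1.555, -0.011, 1.109, -0.083], TCP at [0.675, 0, 0.231] pointing down, gripper open.
Joint ranges: [-2.96, 2.96], [-0.34, 2.1], [-1.41, 1.46], [0.24, 2.44], [-1.37, 4.51], [0.17, 1.92], [-2.96, 2.96]. Speed limits (rad/s): [2.39, 2.39, 3.14, 3.14, 3.14, 3.14, 3.14].

## Interface

Orientations are given as a unit quaternion [w, x, y, z].
In Python, from station import bot gives the robot as it stands.
- The arm moves only by the tool send_rows, never from a script. Its arguments are lists of equal length, an entry for each row: "slide": the shift along the tool's x, y, z in mm, a list of three; "roll": the turn about the tool's z in degrees; "claw": the opening, from 0 (shut) to 1 (fully open). A call has exactly 8 rows; each row is the pose to reach, as a shift and turn from the pose commanded when the call began, along the tool's axes at that moment; what a row does not reach only later rows make up. A row lasts 1/12 s, in which the tool goes at most 41.7 mm and 7.16 degrees, less where a joint would pass 70% of its speed; a pose out of reach is approached as far as the arm can. A call with a gripper value outside its range is refused whole. The fingers move at their own pace and stop on an object; "force" is the grip in N (left out, the last holds). Time passes only in rows, so rows that repeat a pose let the fingers close, or fill a call up. It gives the time, the measured TCP pose, the force, the opening and the grip force at its end, in the units of the state.
- bot.get_obs(): the state, without advancing time (a new reading comes with each control period).
- bot.read_camera(name): name is "scene" or "side" or "wrist"; returns the picture (400x640x3 uint8, red, green, blue); there is no depth.
- bot.camera_model(name): a dict with "camera_matrix" (3x3 intrinsics, pixels), "camera_from_world" (4x4, takes a point from world to camera coordinates). Camera axes: x right, y down, z forward; pixel columns grow to the right and rows downward; lengths in m; the calibration is good to about 2 mm. A picture is of the moment at which its call begins: read the wrist's pose just before it. camera_model takes no time and is no camera call; for the wrist camera it gives the pose at the moment of the call.
- bot.hand_in(): hands the job in; it is judged then, once.
The state is a dict: "t": time; "q": joint angles; "joint_vel": joint speeds; "joint_torque": joint torques, N m; "eef_pos": TCP position; "tool_rot": TCP orientation; "contact_force": force on the tool from outside, world axes, zero at the start; "torque": the same for the moment, N m; "gripper_width": opening from 0.0 (shut) to 1.0 (fully open); "grasp_force": force on a finger pad.
Only numpy, scipy, OpenCV 4.12 (cv2) and the standard library are available. Lean on these libraries where they do the work, as an engineer would, in place of code of your own. Each camera call takes 0.05 s, during which the arm holds its last target. There are 200 camera calls.

## Working session

There is one attempt and no reset: what is moved stays moved. The work goes in short steps, Python scripts to look and compute and a tool call to move; the robot and the scene stay as the last step left them, time stands still between calls to the robot, and variables do not carry over. Pictures are saved under pics/ and viewed, at most 14 in all, crops included, and the job is handed in when it is done.

Besides the shell and the picture viewer there is one more tool, called as a command line: name --pt "numbers of a row" for each row, then --argument value for the rest. send_rows: Moves the arm, as the interface text tells. Its arguments: {"type":"object","properties":{"slide":{"type":"array","items":{"type":"array","items":{"type":"number"}}},"roll":{"type":"array","items":{"type":"number"}},"claw":{"type":"array","items":{"type":"number"}},"force":{"type":"number"}},"required":["slide","roll","claw"]}

```bash
mkdir -p pics; ls
cat > h.py <<'E'
import numpy as np, cv2
from station import bot
def cam(n):
    m=bot.camera_model(n); return np.array(m["camera_matrix"]),np.array(m["camera_from_world"])
def ray(KT,u,v):
    K,T=KT; d=T[:3,:3].T@np.linalg.solve(K,[u,v,1.]); return -T[:3,:3].T@T[:3,3],d
def onz(KT,u,v,z):
    o,d=ray(KT,u,v); return o+d*(z-o[2])/d[2]
def proj(KT,p):
    K,T=KT; c=K@(T[:3,:3]@np.array(p)+T[:3,3]); return c[:2]/c[2]
def shot(n,f=None):
    KT=cam(n); im=np.array(bot.read_camera(n))
    if f: cv2.imwrite("pics/"+f,im[:,:,::-1])
    return im,KT
E
python3 - <<'E'
from h import *
o=bot.get_obs(); print(o["eef_pos"],o["tool_rot"],o["t"],bot.grip_depth)
for n in("scene","side","wrist"):
    im,KT=shot(n,n+"0.png"); np.save(n+"0.npy",im); print(n,-KT[1][:3,:3].T@KT[1][:3,3])
a=[cv2.imread(f"pics/{n}0.png") for n in("scene","side","wrist")]
E
```

```text
pics
[ 6.74395556e-01 -1.94452149e-05  2.30337919e-01] [-5.90709623e-04  7.07101226e-01  7.07111745e-01 -6.98830421e-04] 0.0 0.0187
scene [ 1.27720126 -0.26444828  0.76514354]
side [0.42191916 1.01653555 0.80195156]
wrist [0.67511102 0.0773116  0.37351849]
```

View pics/scene0.png

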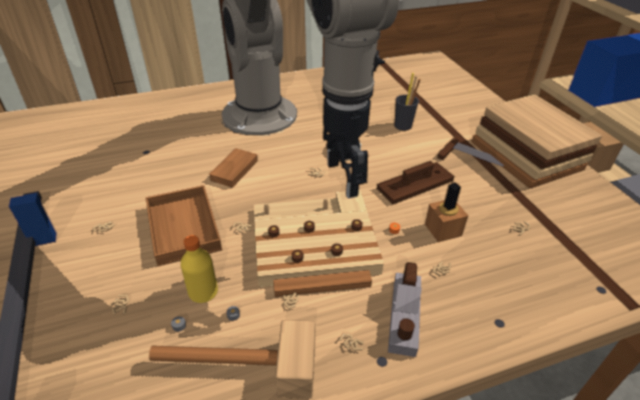

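View pics/side0.png

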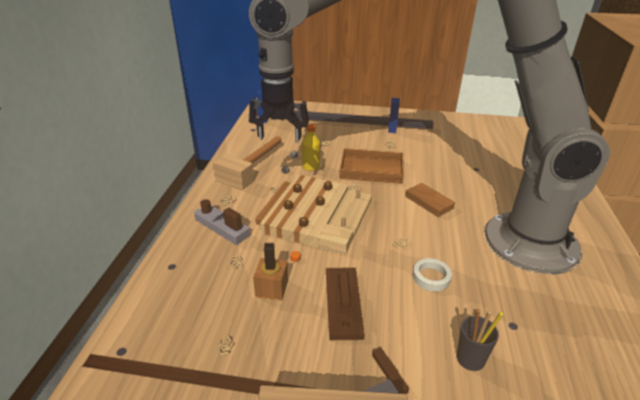

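View pics/wrist0.png

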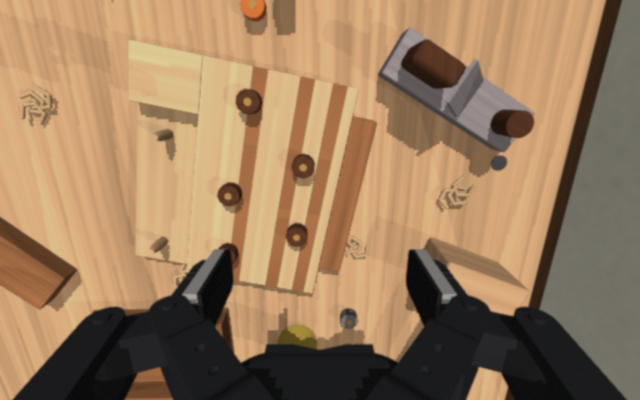

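Wrist view (right = +x, up = +y): five dark feet with brass inserts on the board at (249,101), (303,166), (230,195), (297,235), (228,253). Look-alikes are the orange disc at (253,8), the grey discs at (348,318) and (498,162), and the plane's dark knob at (515,123). I choose the five on the board. The end piece is at scene (415,182) / side (344,302), the stylus block at scene (446,220), and the tray at scene (183,223).

Run:
```python
from h import *
W,S,D=cam("wrist"),cam("scene"),cam("side")
im=np.load("wrist0.npy"); 
m=(im.max(2)<110).astype(np.uint8); m=((im[:,:,0].astype(int)-im[:,:,2]>15)&(im.max(2)<105)).astype(np.uint8)
for i,(u,v) in enumerate([(249,101),(303,166),(230,195),(297,235),(228,253)]):
    mm=np.zeros_like(m); cv2.circle(mm,(u,v),16,1,-1); k=m*mm
    c,r=cv2.minEnclosingCircle(cv2.findNonZero(k)); 
    print(i,np.round(c,1),round(r,1),np.round(onz(W,u,v,.052)[:2],4), np.round(onz(W,*c,.05)[:2],4))
# board corners
for n,(u,v) in dict(FL=(129,41),FarL=(356,88),FarR=(313,294),n1=(202,56),n2=(198,112)).items(): print(n,onz(W,u,v,.036)[:2].round(4))
print("notchR",onz(W,135,253,.018)[:2].round(4))
for n,uv in dict(trayA=(147,203),trayB=(205,186),trayC=(219,238),trayD=(152,262)).items(): print(n,onz(S,*uv,.035)[:2].round(4))
for n,uv in dict(endc=(415,182),).items(): print(n,onz(S,*uv,.02)[:2].round(4))
for n,uv in dict(endc=(344,302),blocktop=(270,270)).items(): print(n,onz(D,*uv,.03 if n=="endc" else .065)[:2].round(4))
for n,uv in dict(e1=(326,270),e2=(355,267),e3=(363,333),e4=(331,337)).items(): print(n,onz(D,*uv,.018)[:2].round(4))
print("block",onz(S,447,207,.065)[:2].round(4),"glue",onz(S,200,295,0)[:2].round(4),onz(S,191,243,.15)[:2].round(4))
I=cv2.imread("pics/wrist0.png"); cv2.imwrite("pics/c1.png",cv2.resize(I[30:310,110:390],None,fx=2.1,fy=2.1,interpolation=cv2.INTER_CUBIC))
```

```text
0 [249.1 102.1] 13.5 [0.6029 0.0737] [0.6024 0.0726]
1 [302. 166.] 12.2 [0.657  0.0059] [0.6558 0.0054]
2 [230.2 194.3] 11.8 [ 0.5742 -0.0274] [ 0.5738 -0.0273]
3 [297.  234.7] 11.4 [ 0.6485 -0.0769] [ 0.6483 -0.0775]
4 [228.5 256. ] 12.8 [ 0.5651 -0.1007] [ 0.5646 -0.1058]
FL [0.4816 0.1318]
FarL [0.7137 0.0866]
FarR [ 0.6663 -0.1702]
n1 [0.5541 0.1178]
n2 [0.5431 0.0622]
notchR [ 0.4298 -0.1195]
trayA [ 0.3668 -0.3591]
trayB [ 0.3461 -0.2207]
trayC [ 0.5343 -0.2207]
trayD [ 0.5592 -0.363 ]
endc [0.4787 0.2895]
endc [0.4635 0.3187]
blocktop [0.6369 0.2837]
e1 [0.5177 0.2145]
e2 [0.4498 0.1926]
e3 [0.4162 0.3854]
e4 [0.4805 0.4064]
block [0.6307 0.2819] glue [ 0.6464 -0.284 ] [ 0.6478 -0.2776]
```

View pics/c1.png

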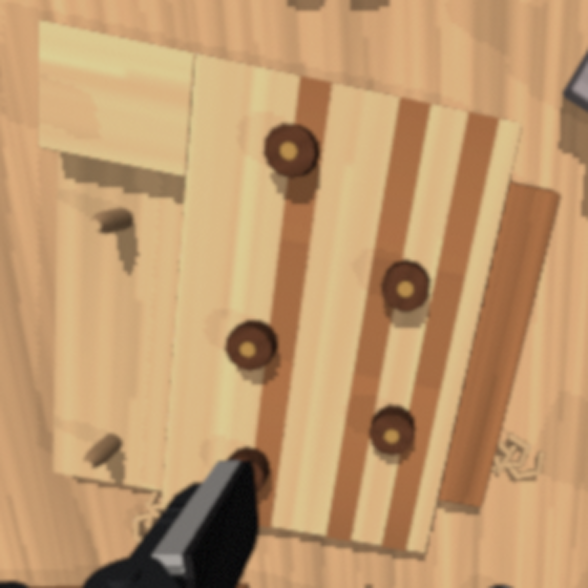

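The crop confirms five dark-wood feet with brass centres, at about (289,150), (405,289), (248,348), (391,436) and (245,470) in the crop. None of them is orange or grey. I start with the foot nearest the gripper.

send_rows --pt "4 -18 40" --pt "4 -18 80" --pt "4 -18 120" --pt "4 -18 150" --pt "4 -18 175" --pt "4 -18 189" --pt "4 -18 189" --pt "4 -18 189" --roll '[0, 0, 0, 0, 0, 0, 0, 0]' --claw '[0.6, 0.6, 0.6, 0.6, 0.6, 0.6, 0.6, 0.6]' --force 30

```text
t: 0.82
eef_pos: [0.6571, 0.004, 0.0423]
tool_rot: [-0.0, 0.707, 0.707, -0.0]
contact_force: [-0.5, 0.6, 0.2]
gripper_width: 0.6
grasp_force: 0.0
```

Now close, and lift in the last rows.

send_rows --pt "0 0 1" --pt "0 0 1" --pt "0 0 1" --pt "0 0 1" --pt "0 0 1" --pt "0 0 -20" --pt "0 0 -60" --pt "0 0 -60" --roll '[0, 0, 0, 0, 0, 0, 0, 0]' --claw '[0.2, 0.2, 0.2, 0.2, 0.2, 0.2, 0.2, 0.2]' --force 30

```text
t: 1.48
eef_pos: [0.6616, 0.0041, 0.1098]
tool_rot: [0.004, 0.707, 0.707, 0.004]
contact_force: [2.4, 0.4, 1.0]
gripper_width: 0.281
grasp_force: 29.5
```

send_rows --pt "-30 -16 0" --pt "-69 -37 0" --pt "-108 -58 0" --pt "-147 -79 0" --pt "-186 -100 0" --pt "-225 -121 0" --pt "-260 -139 0" --pt "-274 -146 0" --roll '[0, 0, 0, 0, 0, 0, 0, 0]' --claw '[0.2, 0.2, 0.2, 0.2, 0.2, 0.2, 0.2, 0.2]'

```text
t: 2.15
eef_pos: [0.5084, -0.2748, 0.1032]
tool_rot: [0.001, 0.709, 0.706, -0.001]
contact_force: [-0.7, -0.5, -0.4]
gripper_width: 0.284
grasp_force: 29.5
```

Run:
```python
from h import *
im,W=shot("wrist","w1.png"); np.save("w1.npy",im); np.savez("w1.npz",K=W[0],T=W[1])
o=bot.get_obs();print(o["eef_pos"],o["gripper_width"],o["t"])
```

```text
[ 0.50573056 -0.27984954  0.10327807] 0.28236733918325324 2.2
```

View pics/w1.png

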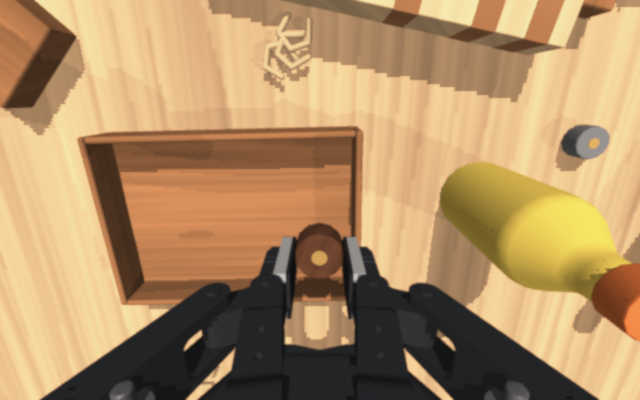

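The foot is held at (319,258). The tray rim corners are at about (80,139), (361,128) and (124,303), and the glue bottle stands to the right.

Run:
```python
from h import *
z=np.load("w1.npz");W=(z["K"],z["T"])
for p in[(80,139),(361,128),(124,303),(355,298)]: print(onz(W,*p,.035)[:2].round(4))
print(proj(W,(.505,-.28,.035)))
```

```text
[ 0.3422 -0.2245]
[ 0.5379 -0.218 ]
[ 0.345  -0.3607]
[ 0.5381 -0.3568]
[314.24715158 212.07650158]
```

send_rows --pt "-3 -18 5" --pt "-3 -18 40" --pt "-3 -18 75" --pt "-3 -18 84" --pt "-3 -18 84" --pt "-3 -18 84" --pt "-3 -18 84" --pt "-3 -18 50" --roll '[0, 0, 0, 0, 0, 0, 0, 0]' --claw '[0.2, 0.2, 0.2, 0.2, 0.2, 0.45, 0.45, 0.45]'

```text
t: 2.87
eef_pos: [0.4907, -0.2715, 0.0496]
tool_rot: [-0.003, 0.707, 0.707, -0.001]
contact_force: [-0.1, 0.1, -0.8]
gripper_width: 0.45
grasp_force: 0.0
```

send_rows --pt "0 0 -40" --pt "34 24 -70" --pt "66 51 -70" --pt "97 77 -70" --pt "128 103 -70" --pt "160 129 -70" --pt "185 148 -70" --pt "196 155 -70" --roll '[0, 0, 0, 0, 0, 0, 0, 0]' --claw '[0.45, 0.6, 0.6, 0.6, 0.6, 0.6, 0.6, 0.6]'

```text
t: 3.53
eef_pos: [0.6526, -0.0694, 0.125]
tool_rot: [0.001, 0.704, 0.71, 0.003]
contact_force: [-0.1, 1.6, 0.0]
gripper_width: 0.604
grasp_force: 0.0
```

```bash
cat >> h.py <<'E'
def feet(f=None,zt=.052):
    o=bot.get_obs(); im,W=shot("wrist",f); h=cv2.cvtColor(im,cv2.COLOR_RGB2HSV)
    d=cv2.morphologyEx(((h[:,:,1]>95)&(h[:,:,2]<120)&(h[:,:,0]<22)).astype(np.uint8),cv2.MORPH_OPEN,np.ones((5,5)))
    n,l,s,c=cv2.connectedComponentsWithStats(d)
    print("t",o["t"],"eef",np.round(o["eef_pos"],4))
    for i in range(1,n):
        if 120<s[i,4]<4000:
            m=(l==i).astype(np.uint8); q=cv2.dilate(cv2.morphologyEx(m,cv2.MORPH_CLOSE,np.ones((15,15))),np.ones((3,3)))
            b=(q>0)&(h[:,:,2]>140)&(h[:,:,1]>110)
            if b.sum()<6: u=c[i];tag="dark"
            else: u=np.argwhere(b).mean(0)[::-1]; tag="brass"
            print(tag,s[i,4],np.round(u,1),np.round(onz(W,*u,zt)[:2],4))
E
python3 -c "
from h import *
feet('w2.png')"
```

```text
t 3.5333 eef [ 0.6526 -0.0694  0.125 ]
brass 911 [250.3  13.7] [0.6089 0.0583]
dark 767 [629.2  38.3] [0.8549 0.0461]
dark 411 [107.6  55.5] [0.5138 0.0334]
brass 1124 [207.3 148.2] [ 0.5727 -0.0272]
brass 822 [312.7 215.4] [ 0.6485 -0.0788]
dark 180 [110.4 229. ] [ 0.4905 -0.0908]
brass 3463 [487.7 252.4] [ 0.7899 -0.1103]
brass 976 [208.3 245. ] [ 0.5653 -0.1044]
brass 154 [526.9 322.5] [ 0.8366 -0.1791]
brass 2051 [ 16.  332.9] [ 0.3878 -0.1908]
brass 417 [203.5 376.2] [ 0.5466 -0.2402]
brass 1593 [ 17.  369.6] [ 0.3764 -0.2323]
dark 192 [458.4 391.4] [ 0.788  -0.2592]
```

send_rows --pt "-1 1 30" --pt "-1 1 65" --pt "-1 1 80" --pt "-1 1 80" --pt "-1 1 80" --pt "-1 1 80" --pt "-1 1 80" --pt "-1 1 80" --roll '[0, 0, 0, 0, 0, 0, 0, 0]' --claw '[0.6, 0.6, 0.6, 0.6, 0.2, 0.2, 0.2, 0.2]'

```text
t: 4.25
eef_pos: [0.6507, -0.0786, 0.0449]
tool_rot: [0.002, 0.707, 0.707, 0.001]
contact_force: [-0.9, -0.3, 7.0]
gripper_width: 0.277
grasp_force: 29.8
```

send_rows --pt "0 0 -40" --pt "-20 -15 -65" --pt "-50 -43 -65" --pt "-78 -71 -65" --pt "-106 -99 -65" --pt "-134 -127 -65" --pt "-162 -150 -65" --pt "-182 -158 -65" --roll '[0, 0, 0, 0, 0, 0, 0, 0]' --claw '[0.2, 0.2, 0.2, 0.2, 0.2, 0.2, 0.2, 0.2]'

```text
t: 4.92
eef_pos: [0.4869, -0.2633, 0.1083]
tool_rot: [0.0, 0.709, 0.706, -0.001]
contact_force: [0.1, -1.3, 0.5]
gripper_width: 0.279
grasp_force: 29.5
```

send_rows --pt "-30 -20 0" --pt "-64 -40 0" --pt "-64 -40 20" --pt "-64 -40 55" --pt "-64 -40 82" --pt "-64 -40 82" --pt "-64 -40 82" --pt "-64 -40 82" --roll '[0, 0, 0, 0, 0, 0, 0, 0]' --claw '[0.2, 0.2, 0.2, 0.2, 0.2, 0.2, 0.45, 0.45]'

```text
t: 5.58
eef_pos: [0.4522, -0.3245, 0.027]
tool_rot: [0.001, 0.707, 0.707, 0.0]
contact_force: [0.7, 0.5, -0.2]
gripper_width: 0.448
grasp_force: 0.0
```

send_rows --pt "0 0 -30" --pt "0 0 -70" --pt "33 17 -100" --pt "68 34 -100" --pt "105 52 -100" --pt "142 70 -100" --pt "179 88 -100" --pt "216 113 -100" --roll '[0, 0, 0, 0, 0, 0, 0, 0]' --claw '[0.45, 0.45, 0.6, 0.6, 0.6, 0.6, 0.6, 0.6]'

```text
t: 6.25
eef_pos: [0.5632, -0.1087, 0.1284]
tool_rot: [0.001, 0.707, 0.707, 0.001]
contact_force: [0.4, -1.4, -0.6]
gripper_width: 0.6
grasp_force: 0.0
```

```bash
python3 -c "
from h import *
feet('w3.png')"
```

```text
t 6.25 eef [ 0.5632 -0.1087  0.1284]
brass 1071 [333.4  92. ] [ 0.5737 -0.0279]
brass 2210 [ 46.1 228.6] [ 0.347  -0.1305]
brass 921 [318.3 200.5] [ 0.5632 -0.1073]
brass 1666 [276.7 311.4] [ 0.5266 -0.2101]
brass 1003 [104.1 295.8] [ 0.3792 -0.1935]
dark 193 [343.3 308.2] [ 0.5849 -0.207 ]
brass 599 [ 97.3 321.7] [ 0.3673 -0.2205]
brass 156 [205.8 373.9] [ 0.4563 -0.2811]
dark 355 [183.7 394.8] [ 0.4317 -0.3075]
```

send_rows --pt "3 1 30" --pt "3 1 65" --pt "3 1 78" --pt "3 1 78" --pt "3 1 78" --pt "3 1 78" --pt "3 1 78" --pt "3 1 78" --roll '[0, 0, 0, 0, 0, 0, 0, 0]' --claw '[0.6, 0.6, 0.6, 0.6, 0.2, 0.2, 0.2, 0.2]'

```text
t: 6.97
eef_pos: [0.5648, -0.1084, 0.0499]
tool_rot: [0.002, 0.707, 0.707, 0.001]
contact_force: [-0.9, -0.5, 7.0]
gripper_width: 0.265
grasp_force: 29.1
```

send_rows --pt "0 0 -40" --pt "-15 -15 -60" --pt "-42 -42 -60" --pt "-70 -70 -60" --pt "-97 -97 -60" --pt "-122 -125 -60" --pt "-145 -152 -60" --pt "-155 -164 -60" --roll '[0, 0, 0, 0, 0, 0, 0, 0]' --claw '[0.2, 0.2, 0.2, 0.2, 0.2, 0.2, 0.2, 0.2]'

```text
t: 7.63
eef_pos: [0.3952, -0.2666, 0.1085]
tool_rot: [0.001, 0.709, 0.705, -0.001]
contact_force: [-0.6, 0.4, -1.0]
gripper_width: 0.266
grasp_force: 29.4
```

send_rows --pt "0 0 0" --pt "0 0 30" --pt "0 0 65" --pt "0 0 78" --pt "0 0 78" --pt "0 0 78" --pt "0 0 78" --pt "0 0 78" --roll '[0, 0, 0, 0, 0, 0, 0, 0]' --claw '[0.2, 0.2, 0.2, 0.2, 0.2, 0.45, 0.45, 0.45]'

```text
t: 8.3
eef_pos: [0.4005, -0.2634, 0.0308]
tool_rot: [0.001, 0.707, 0.707, 0.001]
contact_force: [1.2, 0.3, -0.2]
gripper_width: 0.452
grasp_force: 0.0
```

send_rows --pt "0 0 -30" --pt "0 0 -70" --pt "28 22 -90" --pt "62 46 -90" --pt "94 73 -90" --pt "126 100 -90" --pt "158 127 -90" --pt "190 154 -90" --roll '[0, 0, 0, 0, 0, 0, 0, 0]' --claw '[0.45, 0.45, 0.6, 0.6, 0.6, 0.6, 0.6, 0.6]'

```text
t: 8.97
eef_pos: [0.5543, -0.0718, 0.1212]
tool_rot: [0.001, 0.707, 0.707, 0.001]
contact_force: [0.4, -0.5, 0.4]
gripper_width: 0.596
grasp_force: 0.0
```

send_rows --pt "20 10 0" --pt "42 19 0" --pt "42 19 0" --pt "42 19 0" --pt "42 19 0" --pt "42 19 0" --pt "42 19 0" --pt "42 19 0" --roll '[0, 0, 0, 0, 0, 0, 0, 0]' --claw '[0.6, 0.6, 0.6, 0.6, 0.6, 0.6, 0.6, 0.6]'

```text
t: 9.63
eef_pos: [0.5713, -0.0327, 0.1196]
tool_rot: [0.0, 0.708, 0.706, -0.0]
contact_force: [-0.3, -0.0, -0.1]
gripper_width: 0.601
grasp_force: 0.0
```

```bash
python3 -c "
from h import *
feet('w4.png')"
```

```text
t 9.6333 eef [ 0.5713 -0.0327  0.1196]
dark 358 [629.6   7.5] [0.7624 0.0965]
brass 1672 [366.4  50.7] [0.602  0.0728]
dark 149 [583.7  56.8] [0.7417 0.0689]
dark 179 [224.3 109.8] [0.5077 0.0367]
brass 927 [322.1 200.8] [ 0.5738 -0.0285]
brass 2169 [ 39.2 274.8] [ 0.3458 -0.0911]
dark 171 [363.6 322.6] [ 0.6093 -0.1387]
brass 703 [205. 351.] [ 0.4702 -0.169 ]
brass 145 [177.1 395.1] [ 0.4379 -0.2211]
```

send_rows --pt "4 3 30" --pt "4 3 60" --pt "4 3 73" --pt "4 3 73" --pt "4 3 73" --pt "4 3 73" --pt "4 3 73" --pt "4 3 73" --roll '[0, 0, 0, 0, 0, 0, 0, 0]' --claw '[0.6, 0.6, 0.6, 0.6, 0.2, 0.2, 0.2, 0.2]'

```text
t: 10.35
eef_pos: [0.5756, -0.0276, 0.0477]
tool_rot: [0.001, 0.707, 0.707, 0.001]
contact_force: [0.4, 0.9, 2.2]
gripper_width: 0.274
grasp_force: 29.6
```

send_rows --pt "0 0 -40" --pt "-15 -10 -65" --pt "-47 -30 -65" --pt "-80 -50 -65" --pt "-113 -70 -65" --pt "-146 -90 -65" --pt "-179 -110 -65" --pt "-210 -130 -65" --roll '[0, 0, 0, 0, 0, 0, 0, 0]' --claw '[0.2, 0.2, 0.2, 0.2, 0.2, 0.2, 0.2, 0.2]'

```text
t: 11.02
eef_pos: [0.4437, -0.2395, 0.1124]
tool_rot: [0.001, 0.707, 0.707, 0.0]
contact_force: [0.3, 0.0, 0.4]
gripper_width: 0.278
grasp_force: 29.6
```

send_rows --pt "-30 -19 0" --pt "-60 -38 0" --pt "-80 -51 0" --pt "-80 -51 0" --pt "-80 -51 0" --pt "-80 -51 0" --pt "-80 -51 0" --pt "-80 -51 0" --roll '[0, 0, 0, 0, 0, 0, 0, 0]' --claw '[0.2, 0.2, 0.2, 0.2, 0.2, 0.2, 0.2, 0.2]'

```text
t: 11.68
eef_pos: [0.3945, -0.3164, 0.1115]
tool_rot: [0.0, 0.706, 0.708, 0.0]
contact_force: [-0.0, 0.2, 0.6]
gripper_width: 0.272
grasp_force: 29.6
```

Lower, release, retreat towards the last foot at (0.602, 0.073).

send_rows --pt "-5 -1 20" --pt "-5 -1 55" --pt "-5 -1 82" --pt "-5 -1 82" --pt "-5 -1 82" --pt "-5 -1 82" --pt "-5 -1 82" --pt "-5 -1 82" --roll '[0, 0, 0, 0, 0, 0, 0, 0]' --claw '[0.2, 0.2, 0.2, 0.2, 0.2, 0.45, 0.45, 0.45]'

```text
t: 12.35
eef_pos: [0.3937, -0.3231, 0.031]
tool_rot: [0.002, 0.707, 0.707, 0.0]
contact_force: [-0.4, 0.0, -0.5]
gripper_width: 0.45
grasp_force: 0.0
```

send_rows --pt "0 0 -30" --pt "0 0 -70" --pt "28 15 -90" --pt "62 33 -90" --pt "98 50 -90" --pt "134 68 -90" --pt "170 86 -90" --pt "200 104 -90" --roll '[0, 0, 0, 0, 0, 0, 0, 0]' --claw '[0.45, 0.45, 0.6, 0.6, 0.6, 0.6, 0.6, 0.6]'

```text
t: 13.02
eef_pos: [0.4976, -0.1198, 0.1208]
tool_rot: [0.001, 0.707, 0.708, 0.001]
contact_force: [-1.0, -1.6, -0.1]
gripper_width: 0.599
grasp_force: 0.0
```

send_rows --pt "34 20 0" --pt "68 38 0" --pt "102 56 0" --pt "136 74 0" --pt "168 92 0" --pt "192 104 0" --pt "192 104 0" --pt "192 104 0" --roll '[0, 0, 0, 0, 0, 0, 0, 0]' --claw '[0.6, 0.6, 0.6, 0.6, 0.6, 0.6, 0.6, 0.6]'

```text
t: 13.68
eef_pos: [0.6012, 0.0716, 0.1203]
tool_rot: [0.0, 0.706, 0.708, 0.001]
contact_force: [-0.4, -0.3, -0.2]
gripper_width: 0.598
grasp_force: 0.0
```

```bash
python3 -c "
from h import *
feet('w5.png')"
```

```text
t 13.6833 eef [0.6012 0.0716 0.1203]
brass 3201 [145.5  17.9] [0.4933 0.1958]
brass 996 [320.8 204.1] [0.6028 0.0731]
dark 128 [202.2 236. ] [0.5112 0.0467]
dark 169 [587.  239.5] [0.81   0.0443]
brass 684 [353.1 314.1] [ 0.6306 -0.0259]
brass 171 [296.  333.5] [ 0.5818 -0.0462]
brass 1714 [ 21.8 348. ] [ 0.3395 -0.0624]
```

send_rows --pt "1 2 30" --pt "1 2 60" --pt "1 2 74" --pt "1 2 74" --pt "1 2 74" --pt "1 2 74" --pt "1 2 74" --pt "1 2 74" --roll '[0, 0, 0, 0, 0, 0, 0, 0]' --claw '[0.6, 0.6, 0.6, 0.6, 0.2, 0.2, 0.2, 0.2]'

```text
t: 14.4
eef_pos: [0.6037, 0.07, 0.0471]
tool_rot: [0.001, 0.707, 0.707, 0.001]
contact_force: [-0.6, -1.5, 4.4]
gripper_width: 0.277
grasp_force: 29.8
```

send_rows --pt "0 0 -40" --pt "-20 -10 -65" --pt "-54 -26 -65" --pt "-88 -42 -65" --pt "-122 -58 -65" --pt "-156 -74 -65" --pt "-190 -90 -65" --pt "-220 -104 -65" --roll '[0, 0, 0, 0, 0, 0, 0, 0]' --claw '[0.2, 0.2, 0.2, 0.2, 0.2, 0.2, 0.2, 0.2]'

```text
t: 15.07
eef_pos: [0.4976, -0.1518, 0.1113]
tool_rot: [0.001, 0.707, 0.707, 0.0]
contact_force: [0.6, 0.3, -0.2]
gripper_width: 0.276
grasp_force: 29.5
```

send_rows --pt "-34 -16 0" --pt "-68 -32 0" --pt "-100 -46 0" --pt "-115 -54 0" --pt "-115 -54 0" --pt "-115 -54 0" --pt "-115 -54 0" --pt "-115 -54 0" --roll '[0, 0, 0, 0, 0, 0, 0, 0]' --claw '[0.2, 0.2, 0.2, 0.2, 0.2, 0.2, 0.2, 0.2]'

```text
t: 15.73
eef_pos: [0.4456, -0.2631, 0.1106]
tool_rot: [0.0, 0.706, 0.708, 0.0]
contact_force: [0.6, -0.4, -0.3]
gripper_width: 0.275
grasp_force: 29.5
```

send_rows --pt "0 0 30" --pt "0 0 60" --pt "0 0 77" --pt "0 0 77" --pt "0 0 77" --pt "0 0 77" --pt "0 0 77" --pt "0 0 77" --roll '[0, 0, 0, 0, 0, 0, 0, 0]' --claw '[0.2, 0.2, 0.2, 0.2, 0.2, 0.4, 0.4, 0.4]'

```text
t: 16.4
eef_pos: [0.4456, -0.2649, 0.0346]
tool_rot: [0.001, 0.707, 0.707, 0.0]
contact_force: [0.1, 0.5, 0.4]
gripper_width: 0.396
grasp_force: 0.0
```

send_rows --pt "0 0 -30" --pt "0 0 -70" --pt "0 0 -110" --pt "30 10 -130" --pt "65 20 -140" --pt "100 30 -140" --pt "135 40 -140" --pt "150 40 -140" --roll '[0, 0, 0, 0, 0, 0, 0, 0]' --claw '[0.4, 0.4, 0.6, 1, 1, 1, 1, 1]'

```text
t: 17.07
eef_pos: [0.4869, -0.1093, 0.1751]
tool_rot: [0.001, 0.705, 0.709, 0.002]
contact_force: [-0.4, 0.4, 0.1]
gripper_width: 1.004
grasp_force: 0.0
```

Run:
```python
from h import *
im,_=shot("scene"); b,_=shot("side")
cv2.imwrite("pics/c2.png",np.vstack([cv2.resize(im[150:350,100:500],None,fx=1.5,fy=1.5),cv2.resize(b[130:330,200:600],None,fx=1.5,fy=1.5)])[:,:,::-1])
print(bot.get_obs()["eef_pos"])
```

```text
[ 0.48536769 -0.11073456  0.17437819]
```

View pics/c2.png

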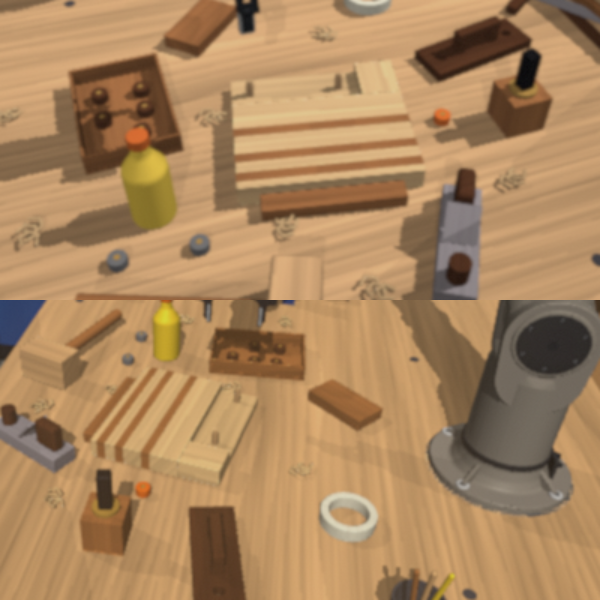

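Scene and side views: the board is clear. Four feet are visible in the tray, and the fifth is hidden behind the bottle but shows in the side view. Next I look at the board from above and then go to the end piece.

send_rows --pt "15 15 -25" --pt "30 33 -50" --pt "45 50 -75" --pt "50 65 -95" --pt "50 65 -95" --pt "50 65 -95" --pt "50 65 -95" --pt "50 65 -95" --roll '[0, 0, 0, 0, 0, 0, 0, 0]' --claw '[1, 1, 1, 1, 1, 1, 1, 1]'

```text
t: 17.83
eef_pos: [0.548, -0.0659, 0.2673]
tool_rot: [-0.001, 0.708, 0.706, -0.001]
contact_force: [-0.2, -0.9, -0.5]
gripper_width: 0.996
grasp_force: 0.0
```

Run:
```python
from h import *
im,W=shot("wrist","board.png"); np.savez("board.npz",im=im,K=W[0],T=W[1])
print(bot.get_obs()["eef_pos"])
```

```text
[ 0.54815933 -0.06570153  0.26726618]
```

View pics/board.png

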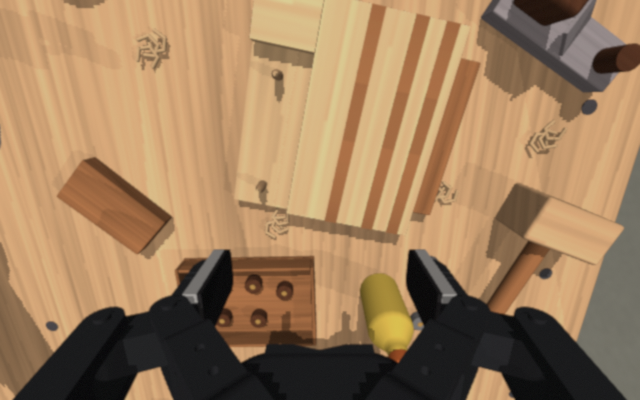

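send_rows --pt "38 -10 0" --pt "76 -20 0" --pt "114 -30 0" --pt "152 -40 0" --pt "190 -50 0" --pt "228 -60 0" --pt "266 -70 0" --pt "300 -80 0" --roll '[0, 0, 0, 0, 0, 0, 0, 0]' --claw '[1, 1, 1, 1, 1, 1, 1, 1]'

```text
t: 18.55
eef_pos: [0.4681, 0.2368, 0.2677]
tool_rot: [-0.0, 0.707, 0.707, -0.0]
contact_force: [0.6, 0.1, 0.5]
gripper_width: 0.998
grasp_force: 0.0
```

send_rows --pt "0 0 0" --pt "0 0 0" --pt "0 0 0" --pt "0 0 0" --pt "0 0 0" --pt "0 0 0" --pt "0 0 0" --pt "0 0 0" --roll '[0, 0, 0, 0, 0, 0, 0, 0]' --claw '[1, 1, 1, 1, 1, 1, 1, 1]'

```text
t: 19.22
eef_pos: [0.4697, 0.2349, 0.2683]
tool_rot: [0.0, 0.707, 0.707, 0.0]
contact_force: [-0.7, 0.7, 0.0]
gripper_width: 0.997
grasp_force: 0.0
```

Run:
```python
from h import *
im,W=shot("wrist","end.png"); np.savez("end.npz",im=im,K=W[0],T=W[1])
print(bot.get_obs()["eef_pos"])
```

```text
[0.4696777  0.23509375 0.26834072]
```

View pics/end.png

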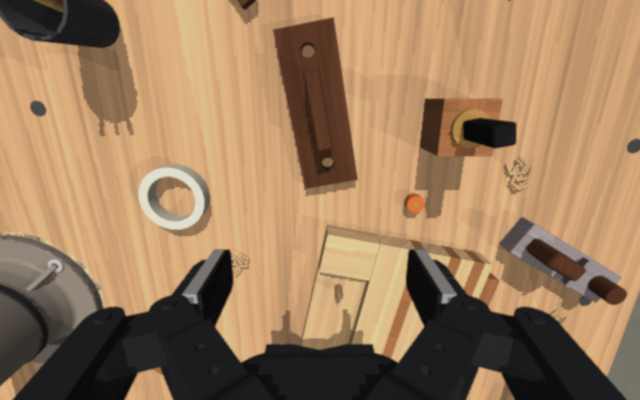

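The end piece lies at about (316,105) in the wrist view, with slab corners near (274,29), (333,17), (357,179) and (306,188). The stylus stands in its block at (470,128). In the board view the dowels are at (277,75) and (262,186).

Run:
```python
from h import *
z=np.load("end.npz");W=(z["K"],z["T"]);im=z["im"]; h=cv2.cvtColor(im,cv2.COLOR_RGB2HSV)
m=((h[:,:,2]<125)&(h[:,:,1]>80)).astype(np.uint8); m[:,:262]=0;m[:,372:]=0;m[205:]=0;m[:12]=0
n,l,s,c=cv2.connectedComponentsWithStats(m); i=1+s[1:,4].argmax(); k=(l==i).astype(np.uint8)
r=cv2.minAreaRect(cv2.findNonZero(k)); b=cv2.boxPoints(r); print(r)
P=np.array([onz(W,*p,.018)[:2] for p in b]); print(P.round(4),P.mean(0).round(4))
y=np.load("board.npz"); I=y["im"]
np.save
cv2.imwrite("pics/c3.png",np.hstack([cv2.resize(im[5:200,262:372],(330,585),interpolation=cv2.INTER_CUBIC),cv2.resize(I[0:217,230:330],(270,585),interpolation=cv2.INTER_CUBIC)])[:,:,::-1])
```

```text
((315.1329345703125, 103.86416625976562), (164.90602111816406, 60.822879791259766), 81.25383758544922)
[[0.4159 0.3904]
 [0.4859 0.3998]
 [0.5223 0.2044]
 [0.4405 0.1914]] [0.4662 0.2965]
```

View pics/c3.png

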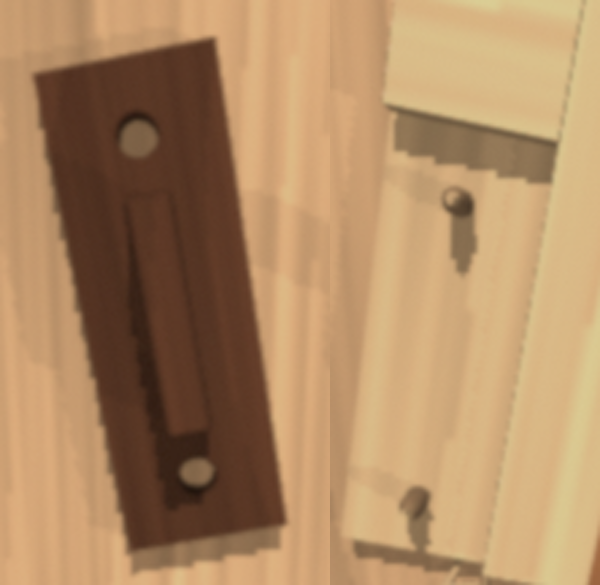

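```bash
cat > fit.py <<'E'
from h import *
def fit(L,P):
    L=np.array(L,float);P=np.array(P);a=L-L.mean(0);b=P-P.mean(0)
    th=np.arctan2((a[:,0]*b[:,1]-a[:,1]*b[:,0]).sum(),(a*b).sum()); R=np.array([[np.cos(th),-np.sin(th)],[np.sin(th),np.cos(th)]])
    t=P.mean(0)-R@L.mean(0); print("th deg",np.degrees(th).round(2),"t",t.round(4),"res mm",((P-(L@R.T+t))*1e3).round(1).tolist()); return th,R,t
E
python3 - <<'E'
from fit import *
y=np.load("board.npz");W=(y["K"],y["T"])
o=-W[1][:3,:3].T@W[1][:3,3]; print("cam",o,"nadir",proj(W,(o[0],o[1],0.)))
pts=[((314.1,51.9),(-.045,.07)),((288.1,207.7),(-.045,-.13)),((250.4,38.2),(-.12,.07)),((467.5,22),(.12,.13)),((397,236),(.12,-.13))]
_=fit([l for _,l in pts],[onz(W,*p,.036)[:2] for p,_ in pts])
z=cam("wrist");V=(y["K"],None)
# same from first picture
T0=None
d=[onz(W,*p,.047)[:2] for p in((277.4,73.1),(262.6,182.5))]; print("dowels",np.round(d,4),np.linalg.norm(d[0]-d[1]))
for th,t in ((-10.7,None),):pass
z=np.load("end.npz");E=(z["K"],z["T"])
c=[(274,29.3),(333.7,17.7),(357.3,179.3),(305.3,188.7)]
fit([(-.03625,.09875),(.03625,.09875),(.03625,-.09875),(-.03625,-.09875)],[onz(E,*p,.018)[:2] for p in c])
h=[(127,200),(172,193),(210,428),(167,436)]
fit([(-.009,.045),(.009,.045),(.009,-.045),(-.009,-.045)],[onz(E,p[0]/3+262,p[1]/3+5,.06)[:2] for p in h])
b=[(426,98),(502,99),(492,156),(422,156)]
print("block",np.round([onz(E,*p,.065)[:2] for p in b],4))
E
```

```text
cam [0.54894698 0.01147017 0.41034618] nadir [319.92544109  97.1245791 ]
th deg -12.01 t [ 0.5709 -0.0153] res mm [[0.9, -2.1], [6.6, 4.9], [2.9, -3.5], [-3.3, 3.1], [-7.1, -2.4]]
dowels [[ 0.5012  0.0373]
 [ 0.4768 -0.0904]] 0.1300026529774637
th deg 9.96 t [0.4693 0.2969] res mm [[1.0, 0.1], [-0.8, -0.5], [-0.5, 0.5], [0.3, -0.1]]
th deg 9.59 t [0.4695 0.2972] res mm [[1.0, -1.3], [-0.5, -2.0], [-0.8, 1.7], [0.2, 1.6]]
block [[0.5875 0.3113]
 [0.6711 0.3101]
 [0.6712 0.2468]
 [0.5897 0.247 ]]
```

Run:
```python
from h import *
I=np.load("board.npz")["im"]
a=cv2.resize(I[0:245,230:480],(600,588),interpolation=cv2.INTER_CUBIC)
d=[cv2.resize(I[v-14:v+14,u-14:u+14],(196,196),interpolation=cv2.INTER_CUBIC) for u,v in((277,75),(262,186),(314,52))]
cv2.imwrite("pics/c4.png",np.hstack([a,np.vstack(d)])[:,:,::-1])
```

View pics/c4.png

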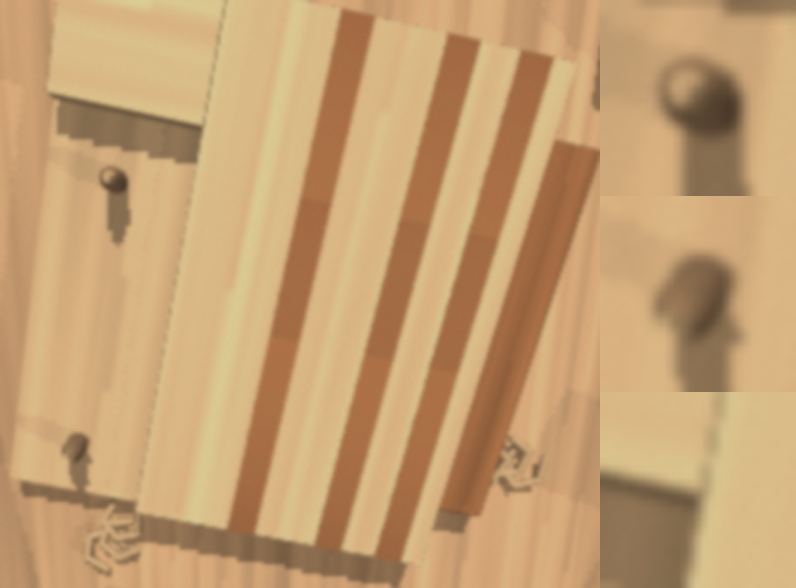

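Run:
```python
from fit import *
y=np.load("board.npz");W=(y["K"],y["T"])
pts=[((314.6,52.6),(-.045,.07),.036),((287.5,212.9),(-.045,-.13),.036),((250.4,39.6),(-.12,.07),.036),((469.2,26.3),(.12,.13),.036),((402.1,235.4),(.12,-.13),.036),((235.4,200),(-.12,-.13),.018),((275.6,73),(-.08375,.03875),.047),((259.5,185.5),(-.08375,-.10125),.047)]
fit([l for _,l,_ in pts],[onz(W,*p,z)[:2] for p,_,z in pts])
pts=[x for i,x in enumerate(pts) if i!=3]
th,R,t=fit([l for _,l,_ in pts],[onz(W,*p,z)[:2] for p,_,z in pts])
print("seat",t+R@[-.08375,-.03125])
```

```text
th deg -11.48 t [ 0.5734 -0.0173] res mm [[-0.3, -0.5], [1.9, 0.1], [1.2, -1.9], [-2.4, -0.4], [-4.1, -0.3], [2.0, -2.7], [0.1, 0.1], [1.5, 5.6]]
th deg -11.62 t [ 0.5738 -0.0174] res mm [[-0.9, -0.5], [1.8, 0.0], [0.6, -2.1], [-4.1, -0.0], [1.8, -2.9], [-0.5, 0.0], [1.3, 5.5]]
seat [ 0.4854893  -0.03117283]
```

Run:
```python
from fit import *
y=np.load("board.npz");W=(y["K"],y["T"]);I=y["im"]; h=cv2.cvtColor(I,cv2.COLOR_RGB2HSV)
m=((h[:,:,1]>125)&(h[:,:,2]<190)&(h[:,:,2]>90)).astype(np.uint8); m[:,:320]=0;m[:,485:]=0;m[245:]=0
m=cv2.morphologyEx(m,cv2.MORPH_OPEN,np.ones((3,3)))
n,l,s,c=cv2.connectedComponentsWithStats(m)
for i in range(1,n):
    if s[i,4]<500: continue
    q=np.argwhere(l==i)[:,::-1]; P=np.array([onz(W,*p,.036)[:2] for p in q])
    r=cv2.minAreaRect((P*1000).astype(np.float32)); vx=cv2.fitLine((P*1000).astype(np.float32),cv2.DIST_L2,0,.01,.01).ravel()
    print(s[i],np.round(r[0],1),np.round(r[1],1),r[2],"yaw",-np.degrees(np.arctan(vx[0]/vx[1])))
# wall edge: darkest pixel near line per row
g=cv2.cvtColor(I,cv2.COLOR_RGB2GRAY).astype(float); E=[]
for v in range(66,205,2):
    u0=314.6+(287.5-314.6)*(v-52.6)/(212.9-52.6); us=np.arange(int(u0)-5,int(u0)+6); d=np.gradient(g[v,us]); k=np.abs(d).argmax(); E.append((us[k],v))
P=np.array([onz(W,*p,.036)[:2] for p in E]); vx=cv2.fitLine((P*1000).astype(np.float32),cv2.DIST_HUBER,0,.01,.01).ravel(); print("wall",vx.round(3),-np.degrees(np.arctan(vx[0]/vx[1])))
```

```text
[ 325    4   61  219 2760] [587.5 -20.7] [260.9  15.1] 78.55882263183594 yaw -11.413646
[ 362   14   67  216 2635] [636.7 -30.8] [261.1  14.8] 78.64755249023438 yaw -11.350857
[ 387   21   73  213 2574] [671.1 -37.6] [261.1  14.7] 78.62198638916016 yaw -11.369134
[ 414   59   66  156 2971] [702.4 -43. ] [192.1  23.8] 78.73235321044922 yaw -11.3227625
wall [ 1.97000e-01  9.80000e-01  5.24957e+02 -2.90350e+01] -11.359722
```

send_rows --pt "30 0 0" --pt "62 0 20" --pt "62 0 55" --pt "62 0 90" --pt "62 0 120" --pt "62 0 120" --pt "62 0 120" --pt "62 0 120" --roll '[-5, -9.9, -9.9, -9.9, -9.9, -9.9, -9.9, -9.9]' --claw '[1, 1, 1, 1, 1, 1, 1, 1]'

```text
t: 19.93
eef_pos: [0.4705, 0.2982, 0.15]
tool_rot: [0.0, 0.644, 0.765, 0.001]
contact_force: [0.5, 0.8, -0.2]
gripper_width: 1.001
grasp_force: 0.0
```

Run:
```python
from fit import *
o=bot.get_obs(); im,W=shot("wrist","e2.png"); h=cv2.cvtColor(im,cv2.COLOR_RGB2HSV); np.savez("e2.npz",im=im,K=W[0],T=W[1])
print(o["eef_pos"],o["tool_rot"])
m=((h[:,:,2]<135)&(h[:,:,1]>90)&(h[:,:,0]<20)).astype(np.uint8)
n,l,s,c=cv2.connectedComponentsWithStats(m)
for i in range(1,n):
    if s[i,4]>3000:
        P=np.array([onz(W,*p,.018)[:2] for p in np.argwhere(l==i)[:,::-1]],dtype=np.float32)*1000
        print(s[i],[np.round(x,1) for x in cv2.minAreaRect(P)])
for x,y in((-.009,.045),(.009,.045),(.009,-.045),(-.009,-.045)):
    a=np.radians(9.9);print(proj(W,(.4693+x*np.cos(a)-y*np.sin(a),.297+x*np.sin(a)+y*np.cos(a),.06)).round())
```

```text
[0.47050429 0.29817525 0.15001723] [2.39457290e-04 6.43545095e-01 7.65407357e-01 1.10979222e-03]
[  274    72    84   203 15394] [array([468. , 296.9]), array([ 72.5, 197.7]), np.float64(10.1)]
[ 434  189  121  109 3589] [array([635.7, 272.1]), array([112.3, 103.3]), np.float64(63.5)]
[305. 143.]
[329. 143.]
[328. 247.]
[307. 247.]
```

View pics/e2.png

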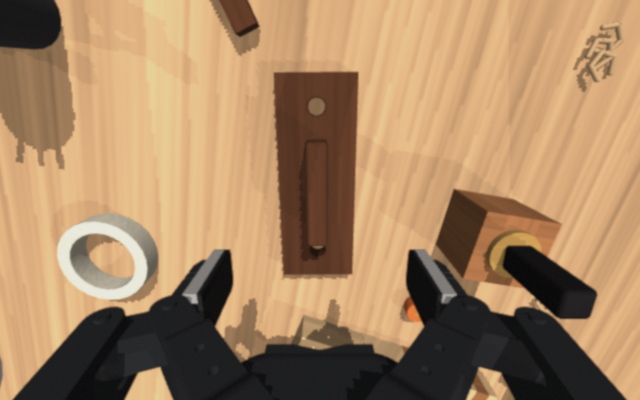

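The end piece has not moved (centre 468.0/296.9 mm, 10.1°, bar at (317,195)). I descend and grip the bar.

send_rows --pt "-1 -3 30" --pt "-1 -3 60" --pt "-1 -3 90" --pt "-1 -3 112" --pt "-1 -3 120" --pt "-1 -3 120" --pt "-1 -3 120" --pt "-1 -3 120" --roll '[-0.2, -0.2, -0.2, -0.2, -0.2, -0.2, -0.2, -0.2]' --claw '[1, 1, 1, 1, 1, 1, 1, 1]'

```text
t: 20.65
eef_pos: [0.4683, 0.297, 0.0305]
tool_rot: [0.001, 0.642, 0.767, 0.002]
contact_force: [-0.7, -0.4, -0.0]
gripper_width: 0.998
grasp_force: 0.0
```

send_rows --pt "0 0 0" --pt "0 0 0" --pt "0 0 0" --pt "0 0 0" --pt "0 0 0" --pt "0 0 0" --pt "0 0 0" --pt "0 0 0" --roll '[0, 0, 0, 0, 0, 0, 0, 0]' --claw '[0.1, 0.1, 0.1, 0.1, 0.1, 0.1, 0.1, 0.1]' --force 70

```text
t: 21.32
eef_pos: [0.4671, 0.2962, 0.0287]
tool_rot: [0.0, 0.642, 0.767, 0.0]
contact_force: [-0.4, -0.8, 5.5]
gripper_width: 0.199
grasp_force: 69.3
```

send_rows --pt "0 0 -15" --pt "0 0 -40" --pt "0 0 -65" --pt "0 0 -85" --pt "0 0 -95" --pt "0 0 -95" --pt "0 0 -95" --pt "0 0 -95" --roll '[0, 0, 0, 0, 0, 0, 0, 0]' --claw '[0.1, 0.1, 0.1, 0.1, 0.1, 0.1, 0.1, 0.1]'

```text
t: 21.98
eef_pos: [0.4659, 0.2952, 0.1217]
tool_rot: [-0.0, 0.642, 0.767, -0.001]
contact_force: [0.3, -0.6, -2.8]
gripper_width: 0.2
grasp_force: 68.8
```

send_rows --pt "-12 -1 0" --pt "-36 -4 0" --pt "-64 -8 0" --pt "-92 -11 0" --pt "-120 -14 0" --pt "-148 -18 0" --pt "-176 -21 0" --pt "-204 -24 0" --roll '[1, 3, 5, 7, 9, 11, 13, 15]' --claw '[0.1, 0.1, 0.1, 0.1, 0.1, 0.1, 0.1, 0.1]'

```text
t: 22.65
eef_pos: [0.4778, 0.0883, 0.1222]
tool_rot: [-0.0, 0.738, 0.675, -0.001]
contact_force: [0.3, -0.8, -0.9]
gripper_width: 0.196
grasp_force: 68.7
```

```bash
cat > go.py <<'E'
# python3 go.py x y yaw_deg [z]: slide/roll needed from measured pose
import sys; from h import *
from scipy.spatial.transform import Rotation as Ro
o=bot.get_obs(); w,a,b,c=o["tool_rot"]; R=Ro.from_quat([a,b,c,w]).as_matrix(); p=np.array(o["eef_pos"])
x,y,yw=map(float,sys.argv[1:4]); z=float(sys.argv[4]) if len(sys.argv)>4 else p[2]
yaw=np.degrees(np.arctan2(R[1,1],R[0,1])); tilt=np.degrees(np.arccos(-R[2,2]))
print("t",o["t"],"pos",p.round(4),"yaw",yaw.round(2),"tilt",tilt.round(2)); print("slide mm",((R.T@(np.array([x,y,z])-p))*1e3).round(1),"roll",(yaw-yw).round(2),"F",np.round(o["contact_force"],1),o["gripper_width"])
E
python3 go.py .4848 -.032 -11.37
```

```text
t 22.65 pos [0.4778 0.0883 0.1222] yaw -5.08 tilt 0.13
slide mm [-1.192e+02  1.770e+01  1.000e-01] roll 6.29 F [ 0.3 -0.8 -0.9] 0.19568076339582155
```

send_rows --pt "-25 4 0" --pt "-50 8 0" --pt "-75 12 0" --pt "-98 15 0" --pt "-112 17 0" --pt "-117 17 0" --pt "-117 17 0" --pt "-117 17 0" --roll '[2, 3.5, 5, 6, 6.2, 6.2, 6.2, 6.2]' --claw '[0.1, 0.1, 0.1, 0.1, 0.1, 0.1, 0.1, 0.1]'

```text
t: 23.32
eef_pos: [0.4852, -0.0267, 0.1228]
tool_rot: [-0.001, 0.772, 0.635, -0.0]
contact_force: [-0.5, -0.0, -1.4]
gripper_width: 0.198
grasp_force: 68.7
```

send_rows --pt "0 0 0" --pt "0 0 0" --pt "0 0 0" --pt "0 0 0" --pt "0 0 0" --pt "0 0 0" --pt "0 0 0" --pt "0 0 0" --roll '[0, 0, 0, 0, 0, 0, 0, 0]' --claw '[0.1, 0.1, 0.1, 0.1, 0.1, 0.1, 0.1, 0.1]'

```text
t: 23.98
eef_pos: [0.4858, -0.0271, 0.1233]
tool_rot: [0.0, 0.772, 0.635, 0.0]
contact_force: [0.5, -0.5, -1.8]
gripper_width: 0.196
grasp_force: 68.7
```

```bash
python3 go.py .4848 -.032 -11.37
python3 - <<'E'
from fit import *
im,W=shot("wrist"); np.savez("e3.npz",im=im,K=W[0],T=W[1])
b,_=shot("side"); c=cv2.resize(b[170:270,280:400],(480,400),interpolation=cv2.INTER_CUBIC)
cv2.imwrite("pics/c5.png",np.vstack([im[0:300,120:560],cv2.resize(c,(440,300))])[:,:,::-1])
E
```

```text
t 23.9833 pos [ 0.4858 -0.0271  0.1233] yaw -11.1 tilt 0.01
slide mm [-5.  -0.1 -0. ] roll 0.27 F [ 0.5 -0.5 -1.8] 0.19579384886227452
```

View pics/c5.png

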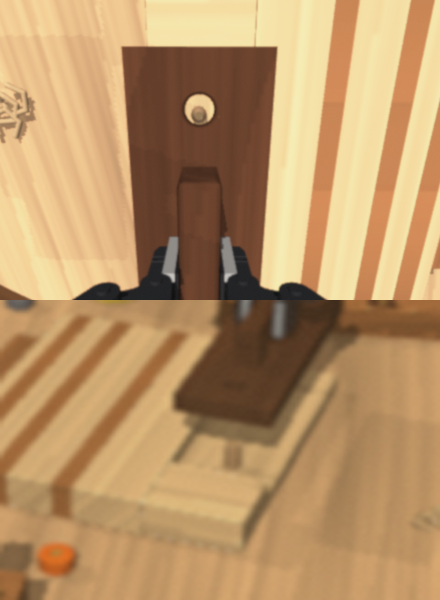

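Run:
```python
from fit import *
z=np.load("e3.npz");W=(z["K"],z["T"]);im=z["im"]; h=cv2.cvtColor(im,cv2.COLOR_RGB2HSV)
a=np.radians(-11.1);ex=np.array([np.cos(a),np.sin(a)]);ey=np.array([-ex[1],ex[0]])
H=onz(W,319,109,.1126)[:2]; tcp=np.array([.4858,-.0271])
print("hole in tool-aligned frame (exp 0,70)",((H-tcp)@ex*1e3).round(1),((H-tcp)@ey*1e3).round(1))
d=onz(W,319,111,.048)[:2]; print("dowelA",d.round(4)); 
# slab edges rows at v=100,150: dark extents
m=(h[:,:,2]<140)&(h[:,:,0]<20)
for v in(60,90,150):
    u=np.where(m[v,200:430])[0]+200; P=[onz(W,x,v,.1126)[:2] for x in(u[0],u[-1])]
    print(v,u[0],u[-1],[((p-tcp)@ex*1e3).round(1) for p in P])
for u in(260,300,340,380):
    v=np.where(m[:120,u])[0][0]; p=onz(W,u,v,.1126)[:2]-tcp; print(u,v,(p@ex*1e3).round(1),(p@ey*1e3).round(1))
```

```text
hole in tool-aligned frame (exp 0,70) 0.5 71.9
dowelA [0.4994 0.0398]
60 243 395 [np.float64(-35.2), np.float64(36.3)]
90 245 393 [np.float64(-35.3), np.float64(36.3)]
150 250 388 [np.float64(-34.9), np.float64(35.9)]
260 47 -26.9 99.7
300 47 -8.3 99.7
340 47 10.3 99.6
380 47 28.9 99.6
```

send_rows --pt "-3 0 0" --pt "-6 -0.6 5" --pt "-6 -0.6 15" --pt "-6 -0.6 25" --pt "-6 -0.6 35" --pt "-6 -0.6 40" --pt "-6 -0.6 40" --pt "-6 -0.6 40" --roll '[0.3, 0.3, 0.3, 0.3, 0.3, 0.3, 0.3, 0.3]' --claw '[0.1, 0.1, 0.1, 0.1, 0.1, 0.1, 0.1, 0.1]'

```text
t: 24.75
eef_pos: [0.4838, -0.0327, 0.0827]
tool_rot: [-0.0, 0.774, 0.633, -0.0]
contact_force: [0.5, 0.6, -2.2]
gripper_width: 0.2
grasp_force: 68.7
```

```bash
python3 go.py .4841 -.0330 -11.37 .0467
```

```text
t 24.75 pos [ 0.4838 -0.0327  0.0827] yaw -11.39 tilt 0.07
slide mm [-0.2  0.4 36. ] roll -0.02 F [ 0.5  0.6 -2.2] 0.20000236714733666
```

send_rows --pt "0 0 3" --pt "0 0 6" --pt "0 0 9" --pt "0 0 12" --pt "0 0 15" --pt "0 0 17" --pt "0 0 18" --pt "0 0 18" --roll '[0, 0, 0, 0, 0, 0, 0, 0]' --claw '[0.1, 0.1, 0.1, 0.1, 0.1, 0.1, 0.1, 0.1]'

```text
t: 25.42
eef_pos: [0.4839, -0.0329, 0.0651]
tool_rot: [-0.0, 0.774, 0.633, -0.0]
contact_force: [0.1, -0.3, -1.9]
gripper_width: 0.199
grasp_force: 68.7
```

send_rows --pt "0 0 3" --pt "0 0 6" --pt "0 0 9" --pt "0 0 12" --pt "0 0 14" --pt "0 0 16" --pt "0 0 17.5" --pt "0 0 18" --roll '[0, 0, 0, 0, 0, 0, 0, 0]' --claw '[0.1, 0.1, 0.1, 0.1, 0.1, 0.1, 0.1, 0.1]'

```text
t: 26.08
eef_pos: [0.484, -0.0329, 0.047]
tool_rot: [-0.0, 0.774, 0.633, -0.0]
contact_force: [0.4, -0.0, -2.2]
gripper_width: 0.196
grasp_force: 68.7
```

send_rows --pt "0 0 1" --pt "0 0 1.5" --pt "0 0 1.5" --pt "0 0 1.5" --pt "0 0 1.5" --pt "0 0 1.5" --pt "0 0 1.5" --pt "0 0 1.5" --roll '[0, 0, 0, 0, 0, 0, 0, 0]' --claw '[0.1, 0.1, 0.1, 0.5, 0.5, 0.5, 0.5, 0.5]'

```text
t: 26.75
eef_pos: [0.4842, -0.0329, 0.0458]
tool_rot: [0.0, 0.774, 0.633, 0.0]
contact_force: [0.0, -0.2, -0.2]
gripper_width: 0.497
grasp_force: 0.0
```

send_rows --pt "0 0 -20" --pt "0 0 -50" --pt "0 0 -85" --pt "0 0 -120" --pt "0 0 -150" --pt "0 0 -150" --pt "0 0 -150" --pt "0 0 -150" --roll '[0, 0, 0, 0, 0, 0, 0, 0]' --claw '[0.5, 0.5, 0.5, 0.7, 1, 1, 1, 1]'

```text
t: 27.42
eef_pos: [0.4835, -0.033, 0.1952]
tool_rot: [-0.0, 0.774, 0.633, -0.0]
contact_force: [-0.5, 0.6, 0.9]
gripper_width: 1.004
grasp_force: 0.0
```

```bash
python3 go.py .4841 -.0330 -11.37
python3 - <<'E'
from fit import *
im,W=shot("wrist","b2.png"); np.savez("b2.npz",im=im,K=W[0],T=W[1])
b,_=shot("side"); c=cv2.resize(b[165:265,260:380],(480,400),interpolation=cv2.INTER_CUBIC)
cv2.imwrite("pics/c6.png",np.hstack([cv2.resize(im[0:300,200:440],(480,600),interpolation=cv2.INTER_CUBIC),np.vstack([cv2.resize(c,(320,267)),np.zeros((333,320,3),np.uint8)])])[:,:,::-1])
E
```

```text
t 27.4167 pos [ 0.4835 -0.033   0.1952] yaw -11.41 tilt 0.04
slide mm [ 0.1  0.5 -0. ] roll -0.04 F [-0.5  0.6  0.9] 1.0036144477963937
```

View pics/c6.png

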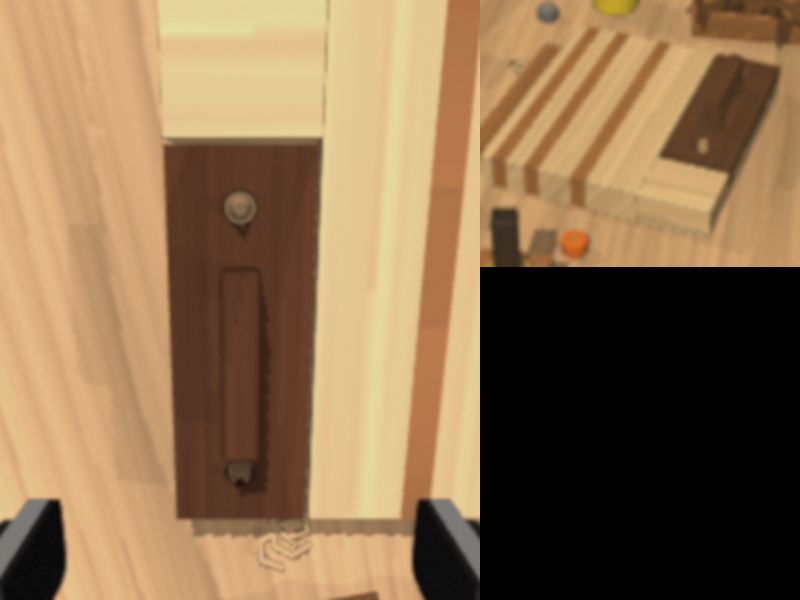

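The end piece lies flush in the notch: the thin gap runs along crop x≈322→308 (long leg) and y≈140 (short leg), and dowel A shows through its hole. Next I measure the seam and the stylus pose numerically.

Run:
```python
from fit import *
z=np.load("b2.npz");W=(z["K"],z["T"]);im=z["im"]; g=cv2.cvtColor(im,cv2.COLOR_RGB2HSV)[:,:,2].astype(float)
c=np.array([.57311,-.01791]);a=np.radians(-11.37);ex=np.array([np.cos(a),np.sin(a)]);ey=np.array([-ex[1],ex[0]])
# right boundary dark->pale for rows; slab/pale threshold
for v in range(80,255,25):
    u=np.arange(335,385); k=np.where(g[v,u]>150)[0][0]; p=onz(W,u[k]-.5,v,.036)[:2]-c; print("long v",v,u[k],"x_loc",(p@ex*1e3).round(1),"y",(p@ey*1e3).round(1))
for u in range(290,360,15):
    v=np.arange(40,100); k=np.where(g[v,u]<140)[0][0]; p=onz(W,u,v[k]-.5,.036)[:2]-c; print("short u",u,v[k],"x",(p@ex*1e3).round(1),"y_loc",(p@ey*1e3).round(1))
v=np.where(g[:,310][200:300]>150)[0]; 
k=np.where(g[200:300,300]>150)[0][0]+200; p=onz(W,300,k,.036)[:2]-c; print("right end of slab y_loc (exp -130)",(p@ey*1e3).round(1))
k=np.where(g[180,240:330]<140)[0][0]+240;p=onz(W,k,180,.036)[:2]-c; print("near edge x_loc (exp -120)",(p@ex*1e3).round(1))
for l in((-.04625,-.12),(-.04625,.06875),(-.112,.06875)): print("seam",(c+l[0]*ex+l[1]*ey).round(4))
```

```text
long v 80 361 x_loc -45.4 y 60.4
long v 105 360 x_loc -45.4 y 37.8
long v 130 359 x_loc -45.5 y 14.1
long v 155 358 x_loc -45.5 y -10.9
long v 180 357 x_loc -45.6 y -37.1
long v 205 356 x_loc -45.6 y -64.8
long v 230 355 x_loc -45.7 y -94.0
short u 290 70 x -111.5 y_loc 69.6
short u 305 70 x -97.5 y_loc 69.6
short u 320 70 x -83.5 y_loc 69.6
short u 335 70 x -69.5 y_loc 69.6
short u 350 70 x -55.5 y_loc 69.6
right end of slab y_loc (exp -130) -140.3
near edge x_loc (exp -120) -119.0
seam [ 0.5041 -0.1264]
seam [0.5413 0.0586]
seam [0.4769 0.0716]
```

```bash
python3 go.py .630 .210 0 .27
```

```text
t 27.5167 pos [ 0.483  -0.0329  0.1944] yaw -11.4 tilt 0.16
slide mm [267.1  95.9 -76.1] roll -11.4 F [-0.1 -0.6 -0.7] 0.9976286452299785
```

send_rows --pt "20 7 -15" --pt "54 19 -25" --pt "89 32 -35" --pt "124 44 -45" --pt "159 57 -55" --pt "194 69 -65" --pt "229 82 -75" --pt "262 94 -76" --roll '[-2, -4, -6, -8, -10, -11.4, -11.4, -11.4]' --claw '[1, 1, 1, 1, 1, 1, 1, 1]'

```text
t: 28.18
eef_pos: [0.6291, 0.2075, 0.2719]
tool_rot: [-0.0, 0.707, 0.707, 0.0]
contact_force: [-0.3, -0.1, 0.9]
gripper_width: 1.005
grasp_force: 0.0
```

send_rows --pt "4 2 0" --pt "4 2 0" --pt "4 2 0" --pt "4 2 0" --pt "4 2 0" --pt "4 2 0" --pt "4 2 0" --pt "4 2 0" --roll '[0, 0, 0, 0, 0, 0, 0, 0]' --claw '[1, 1, 1, 1, 1, 1, 1, 1]'

```text
t: 28.85
eef_pos: [0.63, 0.2087, 0.2721]
tool_rot: [0.0, 0.707, 0.707, 0.0]
contact_force: [-0.1, 0.2, 0.6]
gripper_width: 1.001
grasp_force: 0.0
```

```bash
python3 go.py .630 .210 0 .27
python3 - <<'E'
from fit import *
im,W=shot("wrist","s1.png"); np.savez("s1.npz",im=im,K=W[0],T=W[1]); h=cv2.cvtColor(im,cv2.COLOR_RGB2HSV)
cv2.imwrite("pics/c7.png",cv2.resize(im[30:230,220:420],(600,600),interpolation=cv2.INTER_CUBIC)[:,:,::-1])
m=(h[:,:,2]<60).astype(np.uint8); m[240:]=0
n,l,s,c=cv2.connectedComponentsWithStats(m)
for i in range(1,n):
    if s[i,4]>150: print("black",s[i],c[i].round(1),onz(W,*c[i],.135)[:2].round(4),cv2.minAreaRect(np.argwhere(l==i)[:,::-1].astype(np.float32)))
print(proj(W,(.63,.28,.135)),proj(W,(.63,.28,.071)))
E
```

```text
t 28.85 pos [0.63   0.2087 0.2721] yaw -0.05 tilt 0.02
slide mm [1.3 0.  2.1] roll -0.05 F [-0.1  0.2  0.6] 1.0010122923573617
black [ 553    0   70  240 1635] [588.4 112.9] [0.8731 0.2722] ((587.0319213867188, 119.37791442871094), (7.572658061981201, 248.67767333984375), 14.620875358581543)
black [317  93  24  26 519] [328.6 105.3] [0.6389 0.2791] ((328.56756591796875, 105.40540313720703), (23.67345428466797, 22.68705940246582), 80.53767395019531)
black [413 222  38  18 311] [426.  231.1] [0.7392 0.1558] ((431.5, 230.5), (37.0, 17.0), 0.0)
[318.65609299 104.3113786 ] [318.73759577 103.00421647]
```

View pics/c7.png

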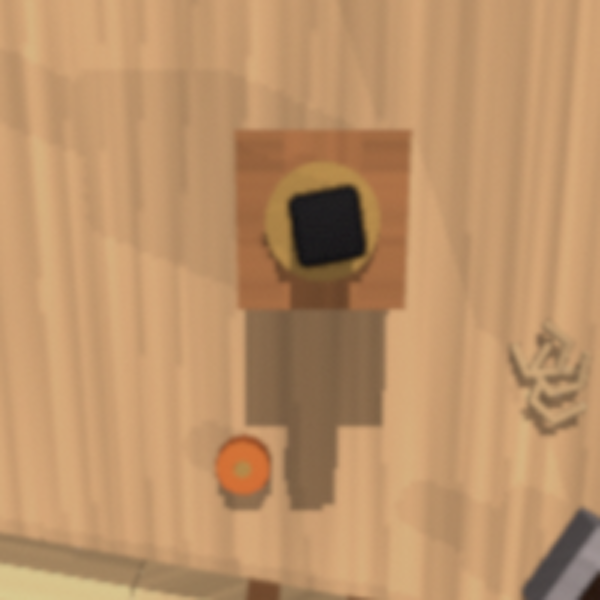

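The stylus handle is the black square at crop (327,226), rotated +9.5°, on its brass collar at (323,223). The block is square to the axes, centred at about (0.640, 0.280). The orange look-alike is at (243,467), clear of the grasp.

send_rows --pt "35 5 0" --pt "70.5 9.2 10" --pt "70.5 9.2 45" --pt "70.5 9.2 80" --pt "70.5 9.2 100" --pt "70.5 9.2 100" --pt "70.5 9.2 100" --pt "70.5 9.2 100" --roll '[-5, -9.5, -9.5, -9.5, -9.5, -9.5, -9.5, -9.5]' --claw '[1, 1, 1, 1, 1, 1, 1, 1]'

```text
t: 29.57
eef_pos: [0.6403, 0.2803, 0.1738]
tool_rot: [0.001, 0.646, 0.763, 0.001]
contact_force: [-0.2, 0.2, 0.9]
gripper_width: 0.999
grasp_force: 0.0
```

```bash
python3 go.py .6392 .2790 9.5 .080
```

```text
t 29.5667 pos [0.6403 0.2803 0.1738] yaw 9.48 tilt 0.17
slide mm [-1.2 -1.6 93.8] roll -0.02 F [-0.2  0.2  0.9] 0.9992524098684064
```

send_rows --pt "-1 -1 25" --pt "-1 -1 50" --pt "-1 -1 75" --pt "-1 -1 90" --pt "-1 -1 93" --pt "-1 -1 93" --pt "-1 -1 93" --pt "-1 -1 93" --roll '[0, 0, 0, 0, 0, 0, 0, 0]' --claw '[1, 1, 1, 1, 1, 1, 1, 1]'

```text
t: 30.23
eef_pos: [0.6398, 0.2795, 0.0811]
tool_rot: [0.001, 0.646, 0.763, 0.002]
contact_force: [-0.4, 0.4, 0.7]
gripper_width: 1.0
grasp_force: 0.0
```

send_rows --pt "0 0 0" --pt "0 0 0" --pt "0 0 0" --pt "0 0 0" --pt "0 0 0" --pt "0 0 0" --pt "0 0 0" --pt "0 0 0" --roll '[0, 0, 0, 0, 0, 0, 0, 0]' --claw '[0.1, 0.1, 0.1, 0.1, 0.1, 0.1, 0.1, 0.1]' --force 60

```text
t: 30.9
eef_pos: [0.6386, 0.2787, 0.079]
tool_rot: [0.0, 0.646, 0.763, 0.0]
contact_force: [-0.3, 0.5, 1.7]
gripper_width: 0.256
grasp_force: 59.1
```

```bash
python3 go.py .6392 .2790 9.5 .080
```

```text
t 30.9 pos [0.6386 0.2787 0.079 ] yaw 9.49 tilt 0.02
slide mm [ 0.2  0.6 -1. ] roll -0.01 F [-0.3  0.5  1.7] 0.2564186146519713
```

send_rows --pt "0 0 -15" --pt "0 0 -35" --pt "0 0 -60" --pt "0 0 -85" --pt "0 0 -105" --pt "0 0 -105" --pt "0 0 -105" --pt "0 0 -105" --roll '[0, 0, 0, 0, 0, 0, 0, 0]' --claw '[0.1, 0.1, 0.1, 0.1, 0.1, 0.1, 0.1, 0.1]'

```text
t: 31.57
eef_pos: [0.6377, 0.2783, 0.1831]
tool_rot: [-0.0, 0.646, 0.763, -0.001]
contact_force: [-0.1, -0.5, -2.3]
gripper_width: 0.247
grasp_force: 58.8
```

```bash
python3 go.py .5041 -.1264 9.5
python3 - <<'E'
from h import *
im,W=shot("side"); K=proj(W,(.6386,.2787,.14)); print(K)
S=(cv2.cvtColor(im,cv2.COLOR_RGB2HSV)); cv2.imwrite("pics/side_st.png",im[:,:,::-1])
E
```

```text
t 31.5667 pos [0.6377 0.2783 0.1831] yaw 9.5 tilt 0.09
slide mm [-377.1 -198.6    0.5] roll 0.0 F [-0.1 -0.5 -2.3] 0.24687204085346126
[268.09453091 243.29012076]
```

send_rows --pt "-12 -6 0" --pt "-38 -20 0" --pt "-68 -36 0" --pt "-98 -52 0" --pt "-128 -67 0" --pt "-158 -83 0" --pt "-188 -99 0" --pt "-218 -115 0" --roll '[0, 0, 0, 0, 0, 0, 0, 0]' --claw '[0.1, 0.1, 0.1, 0.1, 0.1, 0.1, 0.1, 0.1]'

```text
t: 32.28
eef_pos: [0.559, 0.042, 0.1828]
tool_rot: [-0.001, 0.646, 0.763, -0.001]
contact_force: [0.4, -0.6, -1.2]
gripper_width: 0.253
grasp_force: 58.9
```

send_rows --pt "-30 -16 0" --pt "-60 -32 0" --pt "-90 -48 0" --pt "-120 -63 0" --pt "-142 -75 0" --pt "-156 -82 0" --pt "-159 -83.6 0" --pt "-159 -83.6 0" --roll '[0, 0, 0, 0, 0, 0, 0, 0]' --claw '[0.1, 0.1, 0.1, 0.1, 0.1, 0.1, 0.1, 0.1]'

```text
t: 32.95
eef_pos: [0.5033, -0.1275, 0.1831]
tool_rot: [-0.001, 0.647, 0.762, -0.001]
contact_force: [0.8, 1.2, -1.9]
gripper_width: 0.251
grasp_force: 58.9
```

send_rows --pt "0 0 10" --pt "0 0 20" --pt "0 0 30" --pt "0 0 40" --pt "0 0 45" --pt "0 0 45" --pt "0 0 45" --pt "0 0 45" --roll '[0, 0, 0, 0, 0, 0, 0, 0]' --claw '[0.1, 0.1, 0.1, 0.1, 0.1, 0.1, 0.1, 0.1]'

```text
t: 33.62
eef_pos: [0.5051, -0.1258, 0.139]
tool_rot: [0.0, 0.646, 0.763, 0.0]
contact_force: [0.9, -0.7, -2.0]
gripper_width: 0.248
grasp_force: 58.9
```

```bash
python3 go.py .5041 -.1264 9.5 .103
python3 - <<'E'
from h import *
im,W=shot("wrist","t0.png"); s,S=shot("side","t0s.png"); 
print("side px of tip", proj(S,(.5041,-.1264,.066)),"seam0",proj(S,(.5041,-.1264,.036)))
print("wrist", proj(W,(.5041,-.1264,.036)))
c=s[120:260,300:420]; cv2.imwrite("pics/c8.png",np.hstack([cv2.resize(c,(400,467),interpolation=cv2.INTER_CUBIC),cv2.resize(im[120:320,230:402],(400,467),interpolation=cv2.INTER_CUBIC)])[:,:,::-1])
E
```

```text
t 33.6167 pos [ 0.5051 -0.1258  0.139 ] yaw 9.51 tilt 0.03
slide mm [-0.4 -1.1 36. ] roll 0.01 F [ 0.9 -0.7 -2. ] 0.24828303419316847
side px of tip [346.98978343 178.00851767] seam0 [346.51911546 186.47434995]
wrist [317.66089709 192.28761368]
```

send_rows --pt "0 -1 5" --pt "-0.4 -1 12" --pt "-0.4 -1 18" --pt "-0.4 -1 23" --pt "-0.4 -1 27" --pt "-0.4 -1 31" --pt "-0.4 -1 34" --pt "-0.4 -1 36" --roll '[0, 0, 0, 0, 0, 0, 0, 0]' --claw '[0.1, 0.1, 0.1, 0.1, 0.1, 0.1, 0.1, 0.1]'

```text
t: 34.38
eef_pos: [0.5038, -0.1264, 0.1024]
tool_rot: [-0.0, 0.646, 0.763, -0.0]
contact_force: [-0.2, 0.8, 0.1]
gripper_width: 0.253
grasp_force: 58.9
```

send_rows --pt "0 0 0" --pt "0 0 0" --pt "0 0 0" --pt "0 0 0" --pt "0 0 0" --pt "0 0 0" --pt "0 0 0" --pt "0 0 0" --roll '[0, 0, 0, 0, 0, 0, 0, 0]' --claw '[0.1, 0.1, 0.1, 0.1, 0.1, 0.1, 0.1, 0.1]'

```text
t: 35.05
eef_pos: [0.5039, -0.1265, 0.1029]
tool_rot: [0.0, 0.646, 0.763, 0.0]
contact_force: [-0.6, 0.8, 0.2]
gripper_width: 0.249
grasp_force: 59.0
```

```bash
python3 go.py .5413 .0586 9.5 .103
```

```text
t 35.05 pos [ 0.5039 -0.1265  0.1029] yaw 9.5 tilt 0.01
slide mm [ 1.764e+02  6.740e+01 -1.000e-01] roll -0.0 F [-0.6  0.8  0.2] 0.24921863221509988
```

send_rows --pt "2.7 1 0" --pt "5.5 2.1 0" --pt "8.2 3.1 0" --pt "11 4.2 0" --pt "13.8 5.3 0" --pt "16.5 6.3 0" --pt "19.3 7.4 0" --pt "22 8.4 0" --roll '[0, 0, 0, 0, 0, 0, 0, 0]' --claw '[0.1, 0.1, 0.1, 0.1, 0.1, 0.1, 0.1, 0.1]'

```text
t: 35.72
eef_pos: [0.5086, -0.103, 0.1028]
tool_rot: [0.0, 0.646, 0.763, 0.0]
contact_force: [0.4, -1.5, 0.0]
gripper_width: 0.249
grasp_force: 59.0
```

send_rows --pt "2.7 1 0" --pt "5.5 2.1 0" --pt "8.2 3.1 0" --pt "11 4.2 0" --pt "13.8 5.3 0" --pt "16.5 6.3 0" --pt "19.3 7.4 0" --pt "22 8.4 0" --roll '[0, 0, 0, 0, 0, 0, 0, 0]' --claw '[0.1, 0.1, 0.1, 0.1, 0.1, 0.1, 0.1, 0.1]'

```text
t: 36.38
eef_pos: [0.5132, -0.08, 0.1028]
tool_rot: [0.0, 0.646, 0.763, 0.0]
contact_force: [0.1, -0.6, 0.9]
gripper_width: 0.254
grasp_force: 59.0
```

```bash
python3 go.py .5413 .0586 9.5 .103
```

```text
t 36.3833 pos [ 0.5132 -0.08    0.1028] yaw 9.5 tilt 0.0
slide mm [132.   50.6  -0.2] roll 0.0 F [ 0.1 -0.6  0.9] 0.25365721707354477
```

On the line; 132/50.6 mm is left, which is six more calls.

send_rows --pt "2.7 1 0" --pt "5.5 2.1 0" --pt "8.2 3.1 0" --pt "11 4.2 0" --pt "13.8 5.3 0" --pt "16.5 6.3 0" --pt "19.3 7.4 0" --pt "22 8.4 0" --roll '[0, 0, 0, 0, 0, 0, 0, 0]' --claw '[0.1, 0.1, 0.1, 0.1, 0.1, 0.1, 0.1, 0.1]'

```text
t: 37.05
eef_pos: [0.5179, -0.0569, 0.1028]
tool_rot: [-0.0, 0.646, 0.763, 0.0]
contact_force: [0.3, -0.1, -0.3]
gripper_width: 0.25
grasp_force: 59.0
```

send_rows --pt "2.7 1 0" --pt "5.5 2.1 0" --pt "8.2 3.1 0" --pt "11 4.2 0" --pt "13.8 5.3 0" --pt "16.5 6.3 0" --pt "19.3 7.4 0" --pt "22 8.4 0" --roll '[0, 0, 0, 0, 0, 0, 0, 0]' --claw '[0.1, 0.1, 0.1, 0.1, 0.1, 0.1, 0.1, 0.1]'

```text
t: 37.72
eef_pos: [0.5225, -0.0338, 0.1028]
tool_rot: [-0.0, 0.646, 0.763, 0.0]
contact_force: [0.1, -0.5, 0.3]
gripper_width: 0.25
grasp_force: 59.0
```

send_rows --pt "2.7 1 0" --pt "5.5 2.1 0" --pt "8.2 3.1 0" --pt "11 4.2 0" --pt "13.8 5.3 0" --pt "16.5 6.3 0" --pt "19.3 7.4 0" --pt "22 8.4 0" --roll '[0, 0, 0, 0, 0, 0, 0, 0]' --claw '[0.1, 0.1, 0.1, 0.1, 0.1, 0.1, 0.1, 0.1]'

```text
t: 38.38
eef_pos: [0.5271, -0.0107, 0.1028]
tool_rot: [-0.0, 0.646, 0.763, 0.0]
contact_force: [-0.2, -0.2, -0.5]
gripper_width: 0.247
grasp_force: 59.0
```

send_rows --pt "2.7 1 0" --pt "5.5 2.1 0" --pt "8.2 3.1 0" --pt "11 4.2 0" --pt "13.8 5.3 0" --pt "16.5 6.3 0" --pt "19.3 7.4 0" --pt "22 8.4 0" --roll '[0, 0, 0, 0, 0, 0, 0, 0]' --claw '[0.1, 0.1, 0.1, 0.1, 0.1, 0.1, 0.1, 0.1]'

```text
t: 39.05
eef_pos: [0.5318, 0.0124, 0.1028]
tool_rot: [-0.0, 0.646, 0.763, 0.0]
contact_force: [0.5, -0.5, -0.2]
gripper_width: 0.245
grasp_force: 59.0
```

```bash
python3 go.py .5413 .0586 9.5 .103
```

```text
t 39.05 pos [0.5318 0.0124 0.1028] yaw 9.5 tilt 0.0
slide mm [44.  17.  -0.2] roll 0.0 F [ 0.5 -0.5 -0.2] 0.24468577991359797
```

send_rows --pt "2.7 1 0" --pt "5.5 2.1 0" --pt "8.2 3.1 0" --pt "11 4.2 0" --pt "13.8 5.3 0" --pt "16.5 6.3 0" --pt "19.3 7.4 0" --pt "22 8.5 0" --roll '[0, 0, 0, 0, 0, 0, 0, 0]' --claw '[0.1, 0.1, 0.1, 0.1, 0.1, 0.1, 0.1, 0.1]'

```text
t: 39.72
eef_pos: [0.5365, 0.0355, 0.1028]
tool_rot: [-0.0, 0.646, 0.763, 0.0]
contact_force: [1.1, -0.5, -1.4]
gripper_width: 0.252
grasp_force: 59.0
```

send_rows --pt "3 1.1 0" --pt "6 2.3 0" --pt "9 3.4 0" --pt "12 4.6 0" --pt "15 5.8 0" --pt "18 6.9 0" --pt "21 8 0" --pt "21.5 8.3 0" --roll '[0, 0, 0, 0, 0, 0, 0, 0]' --claw '[0.1, 0.1, 0.1, 0.1, 0.1, 0.1, 0.1, 0.1]'

```text
t: 40.38
eef_pos: [0.5412, 0.0587, 0.1028]
tool_rot: [-0.0, 0.646, 0.764, 0.0]
contact_force: [-0.9, -0.4, -1.5]
gripper_width: 0.245
grasp_force: 59.0
```

```bash
python3 go.py .5413 .0586 9.5 .103;python3 go.py .4769 .0716 9.5 .103
```

```text
t 40.3833 pos [0.5412 0.0587 0.1028] yaw 9.55 tilt 0.03
slide mm [-0.1  0.1 -0.2] roll 0.05 F [-0.9 -0.4 -1.5] 0.24533589635116224
t 40.3833 pos [0.5412 0.0587 0.1028] yaw 9.55 tilt 0.03
slide mm [ 23.4 -61.3  -0.2] roll 0.05 F [-0.9 -0.4 -1.5] 0.24533589635116224
```

send_rows --pt "0 0 1" --pt "1.1 -2.9 1" --pt "2.2 -5.8 1" --pt "3.3 -8.7 1" --pt "4.4 -11.6 1" --pt "5.6 -14.6 1" --pt "6.7 -17.5 1" --pt "7.8 -20.4 1" --roll '[0, 0, 0, 0, 0, 0, 0, 0]' --claw '[0.1, 0.1, 0.1, 0.1, 0.1, 0.1, 0.1, 0.1]'

```text
t: 41.05
eef_pos: [0.5195, 0.0621, 0.1019]
tool_rot: [0.0, 0.646, 0.763, 0.0]
contact_force: [0.5, -0.8, 0.3]
gripper_width: 0.247
grasp_force: 59.1
```

send_rows --pt "1 -2.6 0" --pt "2 -5.2 0" --pt "3 -7.8 0" --pt "4 -10.4 0" --pt "5 -13 0" --pt "6 -15.6 0" --pt "7 -18.2 0" --pt "7.8 -20.4 0" --roll '[0, 0, 0, 0, 0, 0, 0, 0]' --claw '[0.1, 0.1, 0.1, 0.1, 0.1, 0.1, 0.1, 0.1]'

```text
t: 41.72
eef_pos: [0.498, 0.0664, 0.1018]
tool_rot: [-0.0, 0.646, 0.763, -0.0]
contact_force: [1.3, -0.2, -0.9]
gripper_width: 0.252
grasp_force: 59.1
```

send_rows --pt "1 -2.6 0" --pt "2 -5.2 0" --pt "3 -7.8 0" --pt "4 -10.4 0" --pt "5 -13 0" --pt "6 -15.6 0" --pt "7 -18.2 0" --pt "7.8 -20.4 0" --roll '[0, 0, 0, 0, 0, 0, 0, 0]' --claw '[0.1, 0.1, 0.1, 0.1, 0.1, 0.1, 0.1, 0.1]'

```text
t: 42.38
eef_pos: [0.4766, 0.0708, 0.1018]
tool_rot: [-0.0, 0.646, 0.763, -0.0]
contact_force: [1.5, 0.2, -0.0]
gripper_width: 0.249
grasp_force: 59.1
```

send_rows --pt "0 0 0" --pt "0 0 0" --pt "0 0 0" --pt "0 0 0" --pt "0 0 0" --pt "0 0 0" --pt "0 0 0" --pt "0 0 0" --roll '[0, 0, 0, 0, 0, 0, 0, 0]' --claw '[0.1, 0.1, 0.1, 0.1, 0.1, 0.1, 0.1, 0.1]'

```text
t: 43.05
eef_pos: [0.4769, 0.0707, 0.1018]
tool_rot: [-0.0, 0.646, 0.763, -0.0]
contact_force: [-0.4, -0.0, 0.7]
gripper_width: 0.251
grasp_force: 59.1
```

```bash
python3 go.py .4769 .0716 9.5 .102
```

```text
t 43.05 pos [0.4769 0.0707 0.1018] yaw 9.49 tilt 0.0
slide mm [ 0.9  0.2 -0.2] roll -0.01 F [-0.4 -0.   0.7] 0.25067259248135754
```

send_rows --pt "0 0 -15" --pt "0 0 -35" --pt "0 0 -60" --pt "0 0 -85" --pt "0 0 -90" --pt "0 0 -90" --pt "0 0 -90" --pt "0 0 -90" --roll '[0, 0, 0, 0, 0, 0, 0, 0]' --claw '[0.1, 0.1, 0.1, 0.1, 0.1, 0.1, 0.1, 0.1]'

```text
t: 43.72
eef_pos: [0.4759, 0.0703, 0.1904]
tool_rot: [-0.001, 0.646, 0.763, -0.001]
contact_force: [0.0, -0.1, -1.0]
gripper_width: 0.247
grasp_force: 59.1
```

```bash
python3 go.py .6386 .2787 9.5 .19
```

```text
t 43.7167 pos [0.4759 0.0703 0.1904] yaw 9.49 tilt 0.14
slide mm [ 1.787e+02  1.948e+02 -1.000e-01] roll -0.01 F [ 0.  -0.1 -1. ] 0.24688908621892627
```

send_rows --pt "10 11 0" --pt "32 35 0" --pt "55 60 0" --pt "78 85 0" --pt "101 110 0" --pt "124 135 0" --pt "147 160 0" --pt "166 181 0" --roll '[0, 0, 0, 0, 0, 0, 0, 0]' --claw '[0.1, 0.1, 0.1, 0.1, 0.1, 0.1, 0.1, 0.1]'

```text
t: 44.38
eef_pos: [0.6286, 0.2675, 0.1898]
tool_rot: [-0.001, 0.646, 0.764, -0.0]
contact_force: [-0.0, 0.5, -1.8]
gripper_width: 0.25
grasp_force: 59.1
```

send_rows --pt "8 9 0" --pt "12 13 0" --pt "12 13 0" --pt "12 13 0" --pt "12 13 0" --pt "12 13 0" --pt "12 13 0" --pt "12 13 0" --roll '[0, 0, 0, 0, 0, 0, 0, 0]' --claw '[0.1, 0.1, 0.1, 0.1, 0.1, 0.1, 0.1, 0.1]'

```text
t: 45.05
eef_pos: [0.6388, 0.2775, 0.1921]
tool_rot: [0.0, 0.646, 0.763, 0.0]
contact_force: [0.5, 0.2, -1.9]
gripper_width: 0.252
grasp_force: 59.1
```

```bash
python3 go.py .6386 .2787 9.5 .079
```

```text
t 45.05 pos [0.6388 0.2775 0.1921] yaw 9.46 tilt 0.02
slide mm [ 1.200e+00 -1.000e-01  1.131e+02] roll -0.04 F [ 0.5  0.2 -1.9] 0.25207495866836144
```

send_rows --pt "1.5 0.5 10" --pt "1.5 0.5 25" --pt "1.5 0.5 40" --pt "1.5 0.5 53" --pt "1.5 0.5 62" --pt "1.5 0.5 70" --pt "1.5 0.5 75" --pt "1.5 0.5 78" --roll '[0, 0, 0, 0, 0, 0, 0, 0]' --claw '[0.1, 0.1, 0.1, 0.1, 0.1, 0.1, 0.1, 0.1]'

```text
t: 45.72
eef_pos: [0.639, 0.2798, 0.1131]
tool_rot: [-0.0, 0.646, 0.763, -0.0]
contact_force: [0.3, 0.4, -1.4]
gripper_width: 0.248
grasp_force: 59.1
```

send_rows --pt "0 0 6" --pt "0 0 12" --pt "0 0 18" --pt "0 0 24" --pt "0 0 29" --pt "0 0 32" --pt "0 0 33.5" --pt "0 0 33.5" --roll '[0, 0, 0, 0, 0, 0, 0, 0]' --claw '[0.1, 0.1, 0.1, 0.1, 0.1, 0.1, 0.1, 0.1]'

```text
t: 46.38
eef_pos: [0.639, 0.2798, 0.0799]
tool_rot: [-0.0, 0.646, 0.763, -0.0]
contact_force: [0.3, -0.2, -1.2]
gripper_width: 0.246
grasp_force: 59.1
```

```bash
python3 go.py .6386 .2787 9.5 .079
```

```text
t 46.3833 pos [0.639  0.2798 0.0799] yaw 9.5 tilt 0.03
slide mm [-1.  -0.5  0.9] roll -0.0 F [ 0.3 -0.2 -1.2] 0.24553714690882728
```

Release, retreat upward, then check everything numerically.

send_rows --pt "0 0 1" --pt "0 0 1" --pt "0 0 1" --pt "0 0 1" --pt "0 0 1" --pt "0 0 1" --pt "0 0 1" --pt "0 0 1" --roll '[0, 0, 0, 0, 0, 0, 0, 0]' --claw '[0.1, 0.1, 0.4, 0.6, 0.8, 1, 1, 1]'

```text
t: 47.05
eef_pos: [0.6392, 0.2799, 0.0794]
tool_rot: [0.0, 0.646, 0.763, 0.0]
contact_force: [1.0, 0.6, -0.6]
gripper_width: 1.002
grasp_force: 0.0
```

send_rows --pt "0 0 -20" --pt "0 0 -50" --pt "0 0 -85" --pt "0 0 -120" --pt "0 0 -150" --pt "-30 -5 -180" --pt "-60 -10 -190" --pt "-70 -12 -190" --roll '[0, 0, 0, 0, 0, 3, 7, 9.5]' --claw '[1, 1, 1, 1, 1, 1, 1, 1]'

```text
t: 47.72
eef_pos: [0.6416, 0.204, 0.274]
tool_rot: [0.003, 0.71, 0.704, 0.002]
contact_force: [0.3, -1.7, -0.2]
gripper_width: 0.998
grasp_force: 0.0
```

send_rows --pt "0 0 0" --pt "0 0 0" --pt "0 0 0" --pt "0 0 0" --pt "0 0 0" --pt "0 0 0" --pt "0 0 0" --pt "0 0 0" --roll '[0, 0, 0, 0, 0, 0, 0, 0]' --claw '[1, 1, 1, 1, 1, 1, 1, 1]'

```text
t: 48.38
eef_pos: [0.6388, 0.2092, 0.2691]
tool_rot: [-0.0, 0.707, 0.707, -0.0]
contact_force: [0.7, -0.3, -0.0]
gripper_width: 1.0
grasp_force: 0.0
```

```bash
python3 go.py .640 .280 0
python3 - <<'E'
from h import *
im,W=shot("wrist","s2.png"); h=cv2.cvtColor(im,cv2.COLOR_RGB2HSV)
m=(h[:,:,2]<60).astype(np.uint8); m[240:]=0
n,l,s,c=cv2.connectedComponentsWithStats(m)
for i in range(1,n):
    if s[i,4]>150: print("black",s[i],onz(W,*c[i],.135)[:2].round(4))
m=((h[:,:,0]>17)&(h[:,:,0]<28)&(h[:,:,1]>130)&(h[:,:,2]>120)).astype(np.uint8)
n,l,s,c=cv2.connectedComponentsWithStats(m)
for i in range(1,n):
    if s[i,4]>150: x,y,w,hh=s[i,:4]; print("brass",s[i],onz(W,x+w/2,y+hh/2,.071)[:2].round(4), onz(W,x+w,y,.071)[0]-onz(W,x,y,.071)[0])
# feet in the tray, from the board picture's kind of view: scene + side dark blobs
S,KS=shot("scene","fs.png"); D,KD=shot("side","fd.png")
for n_,I,K in(("scene",S,KS),("side",D,KD)):
    hh=cv2.cvtColor(I,cv2.COLOR_RGB2HSV)
    print(n_,"glue yellow px",int(((hh[:,:,0]>22)&(hh[:,:,0]<32)&(hh[:,:,1]>180)).sum()))
    a=cv2.imread(f"pics/{n_}0.png"); h0=cv2.cvtColor(a,cv2.COLOR_BGR2HSV); print("at start",int(((h0[:,:,0]>22)&(h0[:,:,0]<32)&(h0[:,:,1]>180)).sum()))
E
```

```text
t 48.3833 pos [0.6388 0.2092 0.2691] yaw 0.03 tilt 0.02
slide mm [70.8  1.3  0. ] roll 0.03 F [ 0.7 -0.3 -0. ] 1.0002645835710067
black [ 549    0   72  240 2329] [0.8764 0.2728]
black [307  92  25  26 533] [0.6392 0.2804]
black [408 223  36  17 302] [0.7414 0.1568]
brass [302  84  36  36 404] [0.6399 0.2816] 0.038416725115422046
scene glue yellow px 5
at start 6
side glue yellow px 511
at start 615
```

send_rows --pt "-35 -11 0" --pt "-70 -23 0" --pt "-105 -35 0" --pt "-140 -46 0" --pt "-175 -57 0" --pt "-210 -69 0" --pt "-245 -80 0" --pt "-275 -90 0" --roll '[0, 0, 0, 0, 0, 0, 0, 0]' --claw '[1, 1, 1, 1, 1, 1, 1, 1]'

```text
t: 49.2
eef_pos: [0.5479, -0.0689, 0.2696]
tool_rot: [0.0, 0.708, 0.707, -0.0]
contact_force: [0.2, 0.0, 0.2]
gripper_width: 1.0
grasp_force: 0.0
```

send_rows --pt "0 -30 0" --pt "0 -60 0" --pt "0 -60 0" --pt "0 -60 0" --pt "0 -60 0" --pt "0 -60 0" --pt "0 -60 0" --pt "0 -60 0" --roll '[0, 0, 0, 0, 0, 0, 0, 0]' --claw '[1, 1, 1, 1, 1, 1, 1, 1]'

```text
t: 49.87
eef_pos: [0.4895, -0.0659, 0.2692]
tool_rot: [-0.0, 0.707, 0.707, 0.0]
contact_force: [0.0, 0.4, 0.4]
gripper_width: 1.0
grasp_force: 0.0
```

Run:
```python
from h import *
feet("fin.png",.021)
im=cv2.imread("pics/fin.png"); W=cam("wrist"); h=cv2.cvtColor(im,cv2.COLOR_BGR2HSV)
m=((h[:,:,2]<120)&(h[:,:,1]>90)).astype(np.uint8); m[260:]=0
n,l,s,c=cv2.connectedComponentsWithStats(m)
for i in range(1,n):
    if s[i,4]>4000:
        P=np.array([onz(W,*p,.036)[:2] for p in np.argwhere(l==i)[:,::-1]],dtype=np.float32)*1000
        print("slab",s[i],[np.round(x,1) for x in cv2.minAreaRect(P)])
```

```text
t 49.8667 eef [ 0.4895 -0.0659  0.2692]
dark 1395 [603.7   9.8] [0.8149 0.1066]
brass 649 [169.1 186.2] [ 0.2862 -0.1034]
brass 1684 [557.2 207.6] [ 0.8201 -0.1343]
brass 712 [552.7 261.9] [ 0.8341 -0.2196]
dark 926 [290.4 262.6] [ 0.4473 -0.2209]
brass 210 [262.4 283. ] [ 0.404  -0.2558]
brass 220 [292.6 283.6] [ 0.4496 -0.2568]
brass 183 [320.9 288.1] [ 0.4924 -0.2647]
brass 2260 [287.1 322.8] [ 0.439  -0.3291]
brass 181 [260.  312.2] [ 0.3971 -0.3088]
slab [ 275   41   89  172 9635] [array([485.6, -31.5]), array([199.6,  72.6]), np.float64(78.6)]
```

```bash
python3 -c "
from station import bot
print(bot.hand_in())"
```

```text
the job is handed in; nothing more can be done
None
```

I handed the job in at about 50 s of robot time, but `hand_in` returned no verdict: all five feet are in the tray (four confirmed in the last view, the fifth seen there earlier), the end piece sits flush within about 1 mm of its place, the L-joint was traced at about 36 mm/s with the gripper within 1 mm of the line wherever I checked (tip contact judged from wrist force, not seen), and the stylus is back in its block.

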